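# Fit the cutting board in its sprung holder and lay the cheese block on it

## Robot

A 6-joint arm with a two-finger parallel gripper is mounted at the origin on the work surface. World frame = base frame: x ahead of the robot, y to its left, z up, the work surface at z = 0. Lengths are in m, angles in rad, forces in N, time in s.
With the tool pointing down it reaches from about 0.3 to 1 m from the base axis. Payload 5.1 kg.
Tool frame: the origin (TCP) lies at the very end of the fingers, on their centre line; the grasp point (between the pads) lies behind it (r.hold_point_z is the z of the grasp point in the tool frame, in m); z points along the fingers, x is the direction in which the jaws open and shut, and the axes are right-handed (so a half turn about z gives the same grasp; the last joint's range is limited). The gripper opens to 95 mm and grips with 3 to 60 N. Pads are 20 mm wide; open, the fingers measure 119 mm over their backs; the gripper's body (75 mm by 180 mm) begins 59 mm behind the grasp point.
Start: joints at [-1.268, 0.124, 1.65, -0, 1.367, -0.083], TCP at [0.245, -0.602, 0.215] pointing down, gripper open.
Joint ranges: [-2.61, 2.61], [-1.02, 2.33], [0.03, 2.71], [-1.35, 4.49], [0.32, 2.68], [-2.91, 2.91]. Speed limits (rad/s): [2.57, 2.57, 3.14, 3.14, 3.14, 3.14].

## Interface

Orientations are given as a 3x3 rotation matrix whose columns are the frame's x, y, z axes.
In Python, from rig import sense, imaging, order, r gives the robot as it stands.
- The arm moves only by the tool drive_tool, never from a script. Its argument "series" is a list of rows, each an object of numbers: "hand": the opening, from 0 (shut) to 1 (fully open); "x", "y", "z": the shift along the tool's x, y, z in mm; "roll": the turn about the tool's z in rad. A call has 1 to 12 rows; each row shifts and turns the commanded pose from where the row before left it, along the tool's axes as they then stand; what a row does not reach is not made up. A row lasts 1/12 s, in which the tool goes at most 41.7 mm and 7.16 degrees, less where a joint would pass 70% of its speed; a pose out of reach is approached as far as the arm can. A call is refused whole if a number of a shift passes 41.7 or a number of a turn 0.125, either way. A call with a gripper value outside its range is refused whole. The fingers move at their own pace and stop on an object; "grip_force" is the grip in N (left out, the last holds). Time passes only in rows, so rows that do not move let the fingers close. It gives the time, the measured TCP pose, the force and the opening at its end, in the units of the state.
- sense(): the state, without advancing time (a new reading comes with each control period).
- imaging.get_image(name): name is "scene" or "top" or "wrist"; returns a dict with "image" (400x640x3 uint8, blue, green, red), "range_z" (400x640 float32, m along the optical axis (not along the pixel's ray), 0 where there is no reading), "intrinsics" (3x3 intrinsics, pixels), "D" ([k1, k2, p1, p2, k3] as OpenCV has them; the pictures are not rectified), "rvec" (rotation vector, rad) and "tvec" (3), from world to camera coordinates, as OpenCV has them; the wrist camera has in their place "mount" (4x4, takes a point from camera to tool coordinates, whose origin is the TCP and whose axes are the tool frame's). Camera axes: x right, y down, z forward; pixel columns grow to the right and rows downward; lengths in m; the calibration is good to about 2 mm. A picture is of the moment at which its call begins: read the wrist's pose just before it.
- order.job_done(): hands the job in, once; it reports no verdict.
The state is a dict: "time_s": time; "qpos": joint angles; "joint_vel": joint speeds; "tau": joint torques, N m; "ee_pos": TCP position; "eef_rot": TCP orientation; "wrist_force": force on the tool from outside, world axes, zero at the start; "ft_torque": the same for the moment, N m; "width": finger opening in m.
Only numpy, scipy, OpenCV 4.12 (cv2) and the standard library are available. Lean on these libraries where they do the work, as an engineer would, in place of code of your own. Each camera call takes 0.05 s, during which the arm holds its last target.

## Task

Get the portioning stand ready: fit the longer of the two white boards into the holder, its two ends under the lips of both sprung jaws, lying flat on their ledges, square and left free for the springs to centre. Then lay the rectangular block of cheese flat on the board, in its middle and lengthwise along it. Leave everything else where it is.

Things in the scene. Friction and masses are not known exactly. Their poses are not given: they have to be found in the camera images.
- holder: Steel board holder fixed to the table: base plate 100 (x) x 320 (y) x 12 mm; origin at the centre of its underside, on the table; y along its length from jaw to jaw, z up. Two aluminium jaws, 80 mm wide in x, slide along y and face each other; fixed end blocks 62 mm high at y = +-142 to +-158 mm. Between the jaws the space down to the base is free. Equal springs centre the free board, each jaw 6 mm out.
- holder_seat (a point): Point on the holder's middle, level with the ledge tops, 50 mm above the table: the centre of the fitted board's underside comes here; axes as the holder's. To load the 170 mm board: one end, tilted, under one lip; push that jaw out over 20 mm (25 is comfortable); lower the other end inside the other lip onto its ledge; let it back so both jaws hold it.
- jaw_left_groove (a point): Foot of the groove's upright back in the +y jaw, at ledge height, holder y = +79 mm at rest; moves with the jaw. Each jaw is a C open to the middle: ledge below (top 50 mm above the table) reaching 24 mm inward from the back; upper lip reaching 8 mm inward, its underside 21 mm and its top (the jaw's top) 26 mm above the ledge; jaw body 25 mm behind the back.
- jaw_right_groove (a point): The same point in the -y jaw, holder y = -79 mm at rest: the backs are then 158 mm apart, the lips 142 mm. The two jaws are mirror images.
- jaw_left (a joint): The jaw at the holder's +y end: how far it is pushed outward (towards the holder's +y), 0 at rest to 0.036 m. Spring: 2.4 N at 0, rising by 2 N per 10 mm.
- jaw_right (a joint): The jaw at the holder's -y end: how far it is pushed outward (towards the holder's -y), 0 at rest to 0.036 m. Same spring.
- long_board: White plastic board to be fitted, 54 mm (own x) x 170 mm (own y) x 14 mm thick, about 140 g, lying flat on the table. Origin at the centre of its underside, z up.
- short_board: Another white board, 54 x 120 x 14 mm, too short for the holder; same axes. Leave it.
- block: Pale yellow rectangular block of cheese, 40 mm (own x) x 90 mm (own y) x 36 mm high, about 140 g, firm, lying on the table. Origin at the centre of its underside, z up.
- block_center (a point): The middle of the block, 18 mm above its underside; axes as the block's.
- wedge: Three-sided wedge of the same cheese, sides 95 mm, 36 mm high; origin at the centre of its underside. Leave it.
- scraper: White-handled scraper 190 mm long lying on the table. Leave it.
- spray: Clear bottle, 60 mm across, 170 mm tall. Leave it.
- tub: White open tub, 90 mm across, 70 mm tall. Leave it.
- half_wheel: Small cheese wheel, 180 mm across, 70 mm tall, 1.8 kg. Leave it.
Mind the look-alikes: they are no part of the job. Leave any brown or green look-alike of the long_board alone. What is shaped like the block but blue or red is not meant.

How it is judged:
By the outcome, as a careful person would: the job done as asked, in the order asked, and still so for the second after the job is handed in, with the robot touching nothing.
It also fails if it takes over 53 s, if anything falls off the work surface, if the arm or the gripper's body presses on something with over 40 N, if the wrist force passes 120 N, or if a joint passes its speed limit or range.

## Working session

There is one attempt and no reset: what is moved stays moved. The work goes in short steps, Python scripts to look and compute and a tool call to move; the robot and the scene stay as the last step left them, time stands still between calls to the robot, and variables do not carry over. Pictures are saved under pics/ and viewed, and the job is handed in when it is done.

Besides the shell and the picture viewer there is one more tool, called after "Request:" as name(argument=value, ...), one argument or row to a line, values as JSON. drive_tool: Moves the arm, as the interface text tells. Its arguments: {"type":"object","properties":{"series":{"type":"array"},"grip_force":{"type":"number"}},"required":["series"]}

```bash
ls; mkdir -p pics; cat > h.py <<'E'
import numpy as np, cv2
from rig import sense, imaging, order, r
def grab(n):
    s=sense(); d=imaging.get_image(n)
    if 'mount' in d:
        T=np.eye(4);T[:3,:3]=np.array(s['eef_rot']);T[:3,3]=s['ee_pos']
        d['c2w']=T@np.array(d['mount'])
    else:
        R=cv2.Rodrigues(np.array(d['rvec'],float))[0];t=np.array(d['tvec'],float).reshape(3)
        M=np.eye(4);M[:3,:3]=R.T;M[:3,3]=-R.T@t;d['c2w']=M
    return d
def rays(d,px):
    px=np.array(px,float).reshape(-1,1,2)
    u=cv2.undistortPoints(px,np.array(d['intrinsics'],float),np.array(d['D'],float)).reshape(-1,2)
    return np.c_[u,np.ones(len(u))]
def onplane(d,px,z):
    v=rays(d,px)@d['c2w'][:3,:3].T;o=d['c2w'][:3,3]
    return o+v*((z-o[2])/v[:,2])[:,None]
def proj(d,P):
    M=np.linalg.inv(d['c2w'])
    return cv2.projectPoints(np.array(P,float).reshape(-1,1,3),cv2.Rodrigues(M[:3,:3])[0],M[:3,3],np.array(d['intrinsics'],float),np.array(d['D'],float))[0].reshape(-1,2)
def cloud(d):
    h,w=d['range_z'].shape
    g=np.stack(np.meshgrid(np.arange(w),np.arange(h)),-1).reshape(-1,2)
    v=rays(d,g)*d['range_z'].reshape(-1,1)
    return (v@d['c2w'][:3,:3].T+d['c2w'][:3,3]).reshape(h,w,3)
E
python3 - <<'E'
from h import *
for n in ['scene','top','wrist']:
    d=grab(n);cv2.imwrite(f'pics/{n}0.png',d['image']);np.save(f'/tmp/{n}0.npy',d,allow_pickle=True)
    print(n,d['c2w'].round(3).tolist())
s=sense();print(s['time_s'],s['ee_pos'],s['eef_rot'],s['width'],s['wrist_force'],r.hold_point_z)
E
```

```text
pics
scene [[0.527, 0.691, -0.495, 1.291], [0.85, -0.423, 0.314, -0.432], [0.007, -0.586, -0.81, 1.31], [0.0, 0.0, 0.0, 1.0]]
top [[-0.004, -0.999, 0.042, 0.44], [-1.0, 0.004, 0.017, 0.018], [-0.017, -0.042, -0.999, 1.822], [0.0, 0.0, 0.0, 1.0]]
wrist [[0.376, -0.895, -0.238, 0.31], [-0.927, -0.364, -0.095, -0.575], [-0.002, 0.256, -0.967, 0.383], [0.0, 0.0, 0.0, 1.0]]
0.15 [ 0.24441736 -0.60176743  0.21366618] [[ 3.76260189e-01 -9.26513915e-01 -4.86091984e-04]
 [-9.26512625e-01 -3.76260479e-01  1.55159765e-03]
 [-1.62047401e-03 -1.33434063e-04 -9.99998678e-01]] 0.09504911409399384 [-0.33730846 -0.06397211 -0.15482422] -0.0188
```

View pics/top0.png

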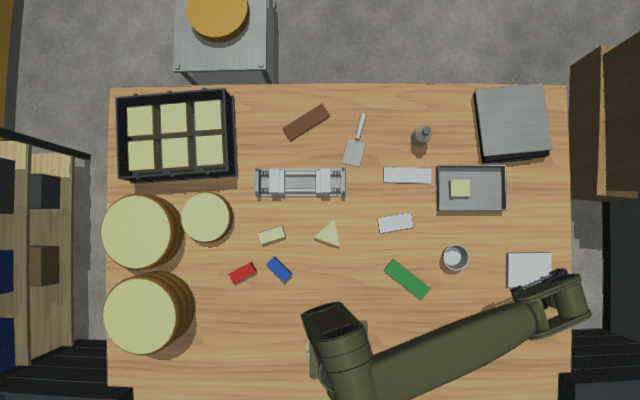

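View pics/scene0.png

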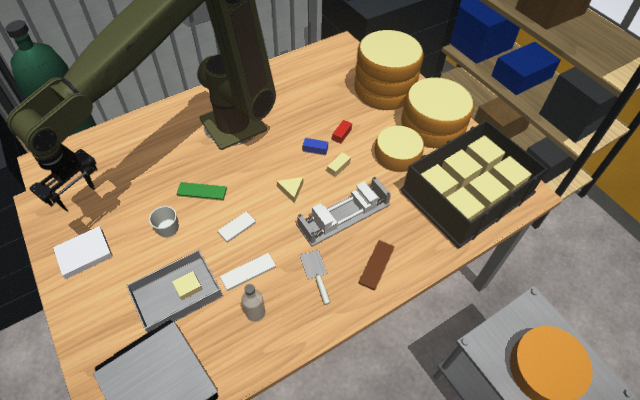

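Top view: the white boards are at (407,175), longer, and (395,223), shorter. The pale yellow rectangular block is at (272,235), and there is a squarish yellow piece in the tray at (460,188). The holder is at (300,183). Next I'll measure these and enlarge them.

```bash
python3 - <<'E'
from h import *
d=np.load('/tmp/top0.npy',allow_pickle=True).item()
im=d['image'];hsv=cv2.cvtColor(im,cv2.COLOR_BGR2HSV)
C=cloud(d)
for name,(x0,y0,x1,y1),z,kind in [('A',(375,160,436,190),.014,'w'),('B',(370,205,420,240),.014,'w'),('blk',(250,220,292,250),.036,'y'),('tray',(445,175,475,202),.036,'y'),('wedge',(310,215,345,250),.036,'y')]:
    sub=hsv[y0:y1,x0:x1]
    print(name, hsv[(y0+y1)//2,(x0+x1)//2], C[(y0+y1)//2,(x0+x1)//2].round(3))
    m=((sub[...,1]<40)&(sub[...,2]>170)) if kind=='w' else ((sub[...,1]>40)&(sub[...,1]<115)&(sub[...,2]>190)&(sub[...,0]>22))
    m=m.astype(np.uint8)
    cs=cv2.findContours(m,cv2.RETR_EXTERNAL,cv2.CHAIN_APPROX_NONE)[0]
    c=max(cs,key=cv2.contourArea).reshape(-1,2)+[x0,y0]
    P=onplane(d,c,z)[:,:2]
    rr=cv2.minAreaRect((P*1000).astype(np.float32)); print(rr, cv2.minAreaRect(c.astype(np.float32))[0])
crop=im[140:260,240:480];cv2.imwrite('pics/crop1.png',cv2.resize(crop,(800,400),interpolation=cv2.INTER_CUBIC))
d=np.load('/tmp/scene0.npy',allow_pickle=True).item()
crop=d['image'][130:310,200:440];cv2.imwrite('pics/crop2.png',cv2.resize(crop,(800,600),interpolation=cv2.INTER_CUBIC))
E
```

```text
A [ 90   7 186] [ 0.617 -0.235  0.021]
((620.2520751953125, -244.98245239257812), (167.45452880859375, 51.409481048583984), 88.22412872314453) (407.40826416015625, 174.30300903320312)
B [ 90   7 186] [ 0.452 -0.199  0.012]
((451.33966064453125, -199.5094757080078), (51.99734878540039, 118.15059661865234), 9.662431716918945) (395.11077880859375, 222.12753295898438)
blk [ 35  49 186] [0.408 0.235 0.042]Traceback (most recent call last):
  File "<stdin>", line 11, in <module>
ValueError: max() iterable argument is empty
```

```bash
python3 - <<'E'
from h import *
d=np.load('/tmp/top0.npy',allow_pickle=True).item()
im=d['image'];hsv=cv2.cvtColor(im,cv2.COLOR_BGR2HSV)
C=cloud(d)
for name,(x0,y0,x1,y1),z,kind in [('blk',(250,220,292,250),.036,'y'),('tray',(445,175,475,202),.036,'y'),('wedge',(310,215,345,250),.036,'y')]:
    sub=hsv[y0:y1,x0:x1]
    m=(sub[...,1]<95)&(sub[...,2]>165)&(sub[...,0]>24)
    m=m.astype(np.uint8)
    cs=cv2.findContours(m,cv2.RETR_EXTERNAL,cv2.CHAIN_APPROX_NONE)[0]
    c=max(cs,key=cv2.contourArea).reshape(-1,2)+[x0,y0]
    P=onplane(d,c,z)[:,:2]
    rr=cv2.minAreaRect((P*1000).astype(np.float32)); print(name,rr, cv2.minAreaRect(c.astype(np.float32))[0], C[(y0+y1)//2,(x0+x1)//2])
# holder
H=C[160:205,248:352]
for lo,hi in [(.004,.02),(.035,.09),(.055,.09),(.07,.085)]:
    m=(H[...,2]>lo)&(H[...,2]<hi); P=H[m]
    print(lo,hi,m.sum(),P.min(0).round(3),P.max(0).round(3),cv2.minAreaRect((P[:,:2]*1000).astype(np.float32)))
crop=im[140:260,240:480];cv2.imwrite('pics/crop1.png',cv2.resize(crop,(800,400),interpolation=cv2.INTER_CUBIC))
crop=im[160:205,248:352];cv2.imwrite('pics/crop3.png',cv2.resize(crop,(800,346),interpolation=cv2.INTER_CUBIC))
d=np.load('/tmp/scene0.npy',allow_pickle=True).item()
crop=d['image'][130:310,200:440];cv2.imwrite('pics/crop2.png',cv2.resize(crop,(800,600),interpolation=cv2.INTER_CUBIC))
E
```

```text
blk ((409.85223388671875, 237.03533935546875), (37.5338249206543, 87.5860366821289), 18.27256965637207) (270.6500244140625, 234.45001220703125) [0.4080409  0.2350448  0.04182465]
tray ((573.0215454101562, -426.561279296875), (64.6960678100586, 56.26670837402344), 89.8036880493164) (460.0, 187.0) [ 0.56952706 -0.42664956  0.03514331]
wedge ((402.8592529296875, 26.815963745117188), (77.83549499511719, 89.07230377197266), 39.58759307861328) (330.92620849609375, 236.31149291992188) [0.41788888 0.04037606 0.03644859]
0.004 0.02 1604 [ 0.516 -0.045  0.004] [0.675 0.323 0.02 ] ((595.4627075195312, 138.986083984375), (368.18572998046875, 157.8322296142578), 89.6653823852539)
0.035 0.09 1056 [ 0.551 -0.023  0.035] [0.641 0.293 0.089] ((595.219970703125, 135.2700958251953), (316.08355712890625, 89.19654083251953), 89.68128204345703)
0.055 0.09 753 [ 0.551 -0.023  0.055] [0.641 0.293 0.089] ((596.0473022460938, 135.17897033691406), (315.7179870605469, 87.89537048339844), 89.74561309814453)
0.07 0.085 426 [ 0.553 -0.019  0.07 ] [0.639 0.29  0.084] ((594.8193969726562, 135.68548583984375), (309.1024169921875, 86.30082702636719), 89.58499145507812)
```

View pics/crop1.png

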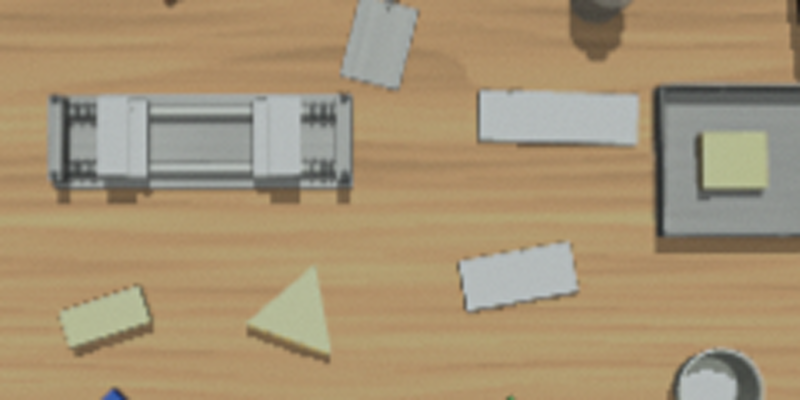

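View pics/crop2.png

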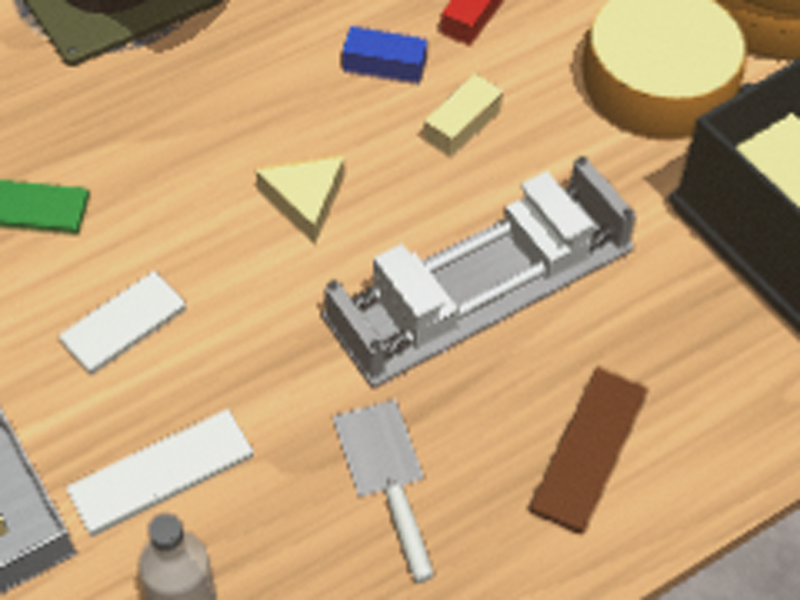

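View pics/crop3.png

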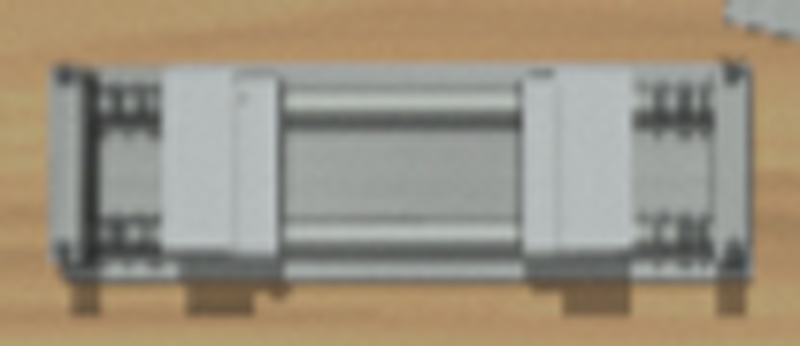

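The pictures confirm the target board at (407,175): it measures 167×51 mm, so it is the 170 mm one. The other, at (395,223), is 118×52 mm and is left alone. The block is at (271,234), 88×38 mm and yellow. The piece in the tray is 65×56 mm, so it isn't the block. I'm moving above the long board now.

Request:
drive_tool(
  series=[
    {"hand": 1,"x": -15.8,"y": -38},
    {"x": -15.8,"y": -38},
    {"x": -15.8,"y": -38},
    {"x": -15.8,"y": -38},
    {"x": -15.8,"y": -38},
    {"x": -15.8,"y": -38},
    {"x": -15.8,"y": -38},
    {"x": -15.8,"y": -38},
    {"x": -15.8,"y": -38},
    {"x": -15.8,"y": -38},
    {"x": -15.8,"y": -38},
    {"x": -15.8,"y": -38},
  ],
)

```text
invalid input
```

Request:
drive_tool(
  series=[
    {"y": -27},
    {"roll": -0.115},
    {"roll": -0.115},
    {"roll": -0.115},
    {"roll": -0.115},
    {"roll": -0.115},
    {"roll": -0.115},
    {"roll": -0.115},
    {"roll": -0.115},
    {"roll": -0.115},
    {"roll": -0.115},
    {"z": 0},
  ],
)

```text
invalid input
```

```bash
cat > wb.py <<'E'
from h import *
import sys
d=grab('wrist');cv2.imwrite(f'pics/{sys.argv[1]}.png',d['image'])
np.save('/tmp/w.npy',d,allow_pickle=True)
s=sense();R=np.array(s['eef_rot']);p=np.array(s['ee_pos']);print(s['time_s'],p.round(4),R.round(3).tolist(),np.degrees(np.arctan2(R[1,0],R[0,0])).round(2),s['qpos'])
E
python3 wb.py w1
```

```text
0.2 [ 0.2444 -0.6019  0.2139] [[0.376, -0.926, -0.0], [-0.926, -0.376, 0.001], [-0.001, -0.0, -1.0]] -67.89 [-1.26759300e+00  1.24277226e-01  1.65113346e+00 -2.94568708e-05
  1.36748953e+00 -8.26355107e-02]
```

View pics/w1.png

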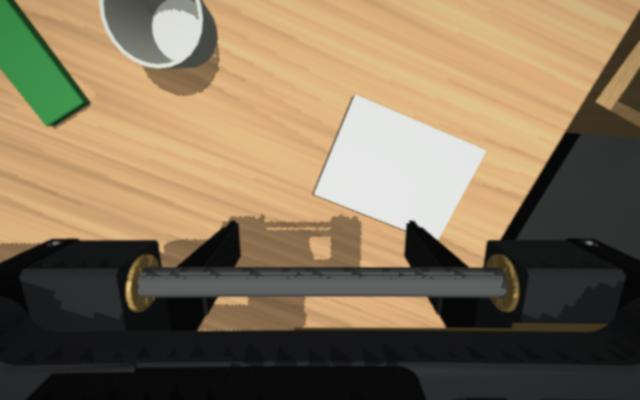

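The moves were refused, so every row probably needs all the keys. The wrist view shows only the tub, the green board and a white sheet. I'm trying again with full rows.

Request:
drive_tool(
  series=[
    {"hand": 1,"x": -15.8,"y": -38,"z": 0,"roll": 0},
    {"hand": 1,"x": -15.8,"y": -38,"z": 0,"roll": 0},
    {"hand": 1,"x": -15.8,"y": -38,"z": 0,"roll": 0},
    {"hand": 1,"x": -15.8,"y": -38,"z": 0,"roll": 0},
    {"hand": 1,"x": -15.8,"y": -38,"z": 0,"roll": 0},
    {"hand": 1,"x": -15.8,"y": -38,"z": 0,"roll": 0},
    {"hand": 1,"x": -15.8,"y": -38,"z": 0,"roll": 0},
    {"hand": 1,"x": -15.8,"y": -38,"z": 0,"roll": 0},
    {"hand": 1,"x": -15.8,"y": -38,"z": 0,"roll": 0},
    {"hand": 1,"x": -15.8,"y": -38,"z": 0,"roll": 0},
    {"hand": 1,"x": -15.8,"y": -38,"z": 0,"roll": 0},
    {"hand": 1,"x": -15.8,"y": -38,"z": 0,"roll": 0},
  ],
  grip_force=20,
)

```text
time_s: 1.2
ee_pos: [0.5968, -0.2532, 0.2145]
eef_rot: [[0.376, -0.926, -0.0], [-0.926, -0.376, -0.0], [-0.0, 0.0, -1.0]]
wrist_force: [0.4, -0.8, 0.8]
width: 0.0952
```

Request:
drive_tool(
  series=[
    {"hand": 1,"x": 0,"y": -27,"z": 0,"roll": -0.115},
    {"hand": 1,"x": 0,"y": 0,"z": 0,"roll": -0.115},
    {"hand": 1,"x": 0,"y": 0,"z": 0,"roll": -0.115},
    {"hand": 1,"x": 0,"y": 0,"z": 0,"roll": -0.115},
    {"hand": 1,"x": 0,"y": 0,"z": 0,"roll": -0.115},
    {"hand": 1,"x": 0,"y": 0,"z": 0,"roll": -0.115},
    {"hand": 1,"x": 0,"y": 0,"z": 0,"roll": -0.115},
    {"hand": 1,"x": 0,"y": 0,"z": 0,"roll": -0.115},
    {"hand": 1,"x": 0,"y": 0,"z": 0,"roll": -0.115},
    {"hand": 1,"x": 0,"y": 0,"z": 0,"roll": -0.115},
    {"hand": 1,"x": 0,"y": 0,"z": 0,"roll": 0},
  ],
)

```text
time_s: 2.12
ee_pos: [0.6205, -0.2447, 0.2143]
eef_rot: [[0.999, -0.033, -0.001], [-0.033, -0.999, 0.0], [-0.001, -0.0, -1.0]]
wrist_force: [0.1, 1.0, 0.0]
width: 0.0953
```

```bash
python3 wb.py w1
```

```text
2.1667 [ 0.6206 -0.2448  0.2143] [[0.999, -0.037, -0.0], [-0.037, -0.999, 0.0], [-0.001, -0.0, -1.0]] -2.14 [-4.56111739e-01  1.61194169e-01  1.60943536e+00 -1.05546662e-06
  1.37151598e+00 -4.18740991e-01]
```

View pics/w1.png

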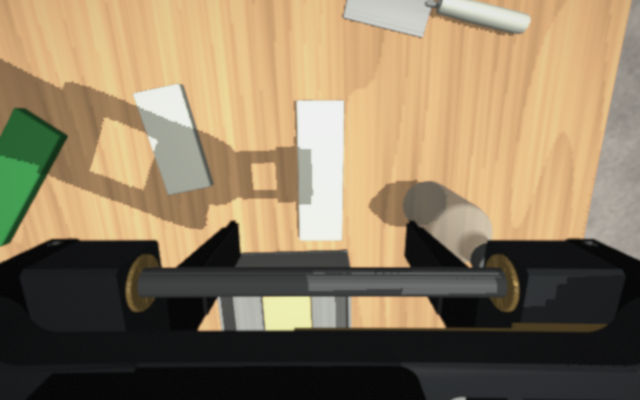

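The board spans (297..344, 100..240), with the spray bottle to its right at about (440,210). I need the exact board pose and the spray clearance, because the gripper body is 180 mm wide.

```bash
cat > msr.py <<'E'
from h import *
def rect(d,box,z,f):
    x0,y0,x1,y1=box
    hsv=cv2.cvtColor(d['image'],cv2.COLOR_BGR2HSV)[y0:y1,x0:x1]
    m=f(hsv).astype(np.uint8); m=cv2.morphologyEx(m,cv2.MORPH_CLOSE,np.ones((5,5)))
    c=max(cv2.findContours(m,cv2.RETR_EXTERNAL,cv2.CHAIN_APPROX_NONE)[0],key=cv2.contourArea).reshape(-1,2)+[x0,y0]
    return cv2.minAreaRect((onplane(d,c,z)[:,:2]*1000).astype(np.float32))
E
python3 - <<'E'
from msr import *
d=np.load('/tmp/w.npy',allow_pickle=True).item()
print(rect(d,(280,90,365,246),.014,lambda h:(h[...,1]<45)&(h[...,2]>110)))
C=cloud(d)
P=C[170:240,370:500].reshape(-1,3);P=P[(P[:,2]>.06)&(P[:,0]<1)]
print('spray',P.min(0),P.max(0))
d=np.load('/tmp/top0.npy',allow_pickle=True).item();C=cloud(d)
P=C[110:165,400:445].reshape(-1,3)
for a,b in [(.03,.1),(.1,.2)]:
    Q=P[(P[:,2]>a)&(P[:,2]<b)];print(len(Q),Q.min(0),Q.max(0))
P=C[155:220,430:512].reshape(-1,3);Q=P[(P[:,2]>.02)];print('tray',Q.min(0),Q.max(0))
# rods and jaw heights
for x in range(290,312,3): print([int(1000*C[y,x,2]) for y in range(166,202,2)])
E
```

```text
((617.2077026367188, -245.71446228027344), (168.6111297607422, 53.75542068481445), 88.27301025390625)
spray [ 0.62227396 -0.2915257   0.06003091] [ 0.77537553 -0.17270763  0.38403136]
79 [ 0.7179674  -0.29770543  0.03219997] [ 0.77650591 -0.25783202  0.09932382]
231 [ 0.71988921 -0.31342312  0.10025243] [ 0.77472788 -0.25905497  0.17770117]
tray [ 0.44045041 -0.60917629  0.02016052] [0.68696247 0.01756631 1.82233361]
[0, 11, 13, 35, 30, 12, 17, 10, 13, 22, 12, 17, 40, 13, 11, 0, -2, 1]
[-4, 16, 10, 24, 37, 19, 14, 10, 15, 6, 19, 13, 1822, 18, 22, 5, 4, 0]
[3, 6, 6, 29, 26, 7, 17, 19, 11, 13, 15, 1822, 32, 14, 8, 4, -9, -1]
[-6, 13, 15, 39, 13, 11, 4, 5, 14, 19, 12, 12, 29, 13, 15, -4, -2, -1]
[8, 9, 21, 29, 19, 0, 18, 18, 4, 19, 13, 15, 36, 12, 17, -3, -7, -6]
[9, 17, 9, 28, 19, 9, 14, 16, 12, 13, 11, 11, 33, 1, 6, 5, 4, -3]
[-4, 5, 14, 31, 32, 10, 18, 8, 2, 13, 7, 13, 32, 8, 20, 1, -3, 8]
[1, 11, 11, 32, 34, 10, 18, 21, 7, 10, 13, 15, 36, 7, 3, -1, 5, 0]
```

Spray clearance: gripping 25 mm towards the board's +y end keeps the gripper body beside the bottle. The raised end during loading will then be the +y one. Going down now.

Request:
drive_tool(
  series=[
    {"hand": 1,"x": -3.5,"y": -24,"z": 0,"roll": -0.007},
    {"hand": 1,"x": 0,"y": 0,"z": 30,"roll": 0},
    {"hand": 1,"x": 0,"y": 0,"z": 30,"roll": 0},
    {"hand": 1,"x": 0,"y": 0,"z": 30,"roll": 0},
    {"hand": 1,"x": 0,"y": 0,"z": 30,"roll": 0},
    {"hand": 1,"x": 0,"y": 0,"z": 30,"roll": 0},
    {"hand": 1,"x": 0,"y": 0,"z": 30,"roll": 0},
    {"hand": 1,"x": 0,"y": 0,"z": 15,"roll": 0},
    {"hand": 1,"x": 0,"y": 0,"z": 10,"roll": 0},
    {"hand": 1,"x": 0,"y": 0,"z": 4,"roll": 0},
    {"hand": 1,"x": 0,"y": 0,"z": 0,"roll": 0},
  ],
)

```text
time_s: 3.08
ee_pos: [0.6183, -0.2208, 0.0057]
eef_rot: [[1.0, -0.029, -0.0], [-0.029, -1.0, 0.0], [-0.0, -0.0, -1.0]]
wrist_force: [0.1, -0.1, -0.4]
width: 0.0949
```

Request:
drive_tool(
  series=[
    {"hand": 0,"x": 0,"y": 0,"z": 1,"roll": 0},
    {"hand": 0,"x": 0,"y": 0,"z": 0,"roll": 0},
    {"hand": 0,"x": 0,"y": 0,"z": 0,"roll": 0},
    {"hand": 0,"x": 0,"y": 0,"z": 0,"roll": 0},
    {"hand": 0,"x": 0,"y": 0,"z": 0,"roll": 0},
    {"hand": 0,"x": 0,"y": 0,"z": 0,"roll": 0},
    {"hand": 0,"x": 0,"y": 0,"z": 0,"roll": 0},
    {"hand": 0,"x": 0,"y": 0,"z": 0,"roll": 0},
  ],
  grip_force=20,
)

```text
time_s: 3.75
ee_pos: [0.6182, -0.2207, 0.0049]
eef_rot: [[1.0, -0.028, 0.0], [-0.028, -1.0, -0.0], [0.0, 0.0, -1.0]]
wrist_force: [0.4, -0.3, 0.5]
width: 0.0534
```

Request:
drive_tool(
  series=[
    {"hand": 0,"x": 0,"y": 0,"z": -10,"roll": 0},
    {"hand": 0,"x": 0,"y": 0,"z": -25,"roll": 0},
    {"hand": 0,"x": 0,"y": 0,"z": -30,"roll": 0},
    {"hand": 0,"x": 0,"y": 0,"z": -30,"roll": 0},
    {"hand": 0,"x": 0,"y": 0,"z": -30,"roll": 0},
    {"hand": 0,"x": 0,"y": 0,"z": -30,"roll": 0},
    {"hand": 0,"x": 0,"y": 0,"z": -20,"roll": 0},
    {"hand": 0,"x": 0,"y": 0,"z": 0,"roll": 0},
  ],
)

```text
time_s: 4.42
ee_pos: [0.6208, -0.2219, 0.1867]
eef_rot: [[1.0, -0.028, 0.01], [-0.028, -1.0, -0.004], [0.01, 0.004, -1.0]]
wrist_force: [0.9, -0.4, -1.1]
width: 0.0536
```

```bash
python3 wb.py w2; python3 - <<'E'
from h import *
d=grab('scene');cv2.imwrite('pics/s2.png',cv2.resize(d['image'][60:310,140:440],(720,600),interpolation=cv2.INTER_CUBIC))
E
```

```text
4.4667 [ 0.6195 -0.2214  0.1833] [[1.0, -0.028, 0.006], [-0.028, -1.0, -0.002], [0.006, 0.002, -1.0]] -1.61 [-4.24755423e-01  1.57556663e-01  1.66635128e+00  3.47094687e-05
  1.31163653e+00 -3.96712676e-01]
```

View pics/w2.png

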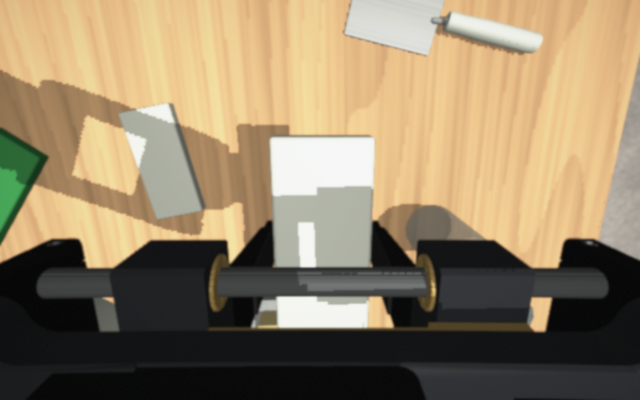

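View pics/s2.png

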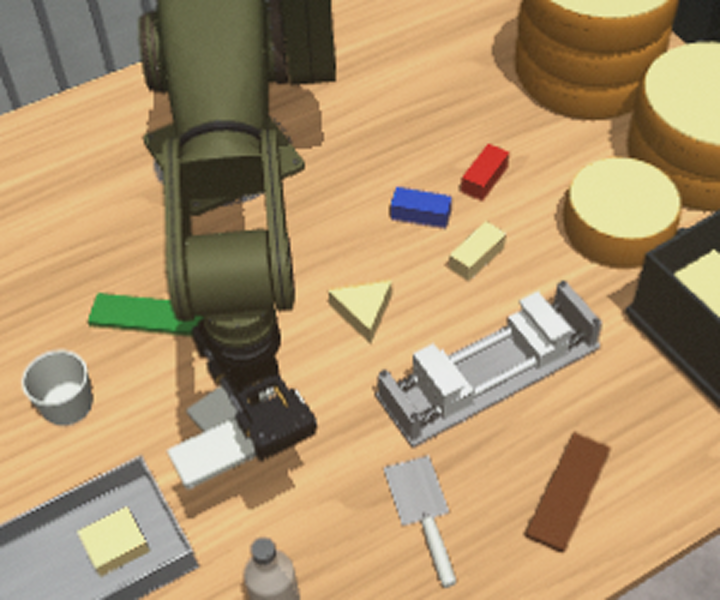

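Board held level, gripped at 53.4 mm, with its +y end at (270–375,136). Next I measure its tilt and move towards the holder for a closer look.

Request:
drive_tool(
  series=[
    {"hand": 0,"x": -4,"y": -20,"z": -5,"roll": 0},
    {"hand": 0,"x": -5,"y": -36,"z": -5,"roll": 0},
    {"hand": 0,"x": -5,"y": -36,"z": -5,"roll": 0},
    {"hand": 0,"x": -5,"y": -36,"z": -5,"roll": 0},
    {"hand": 0,"x": -5,"y": -36,"z": -5,"roll": 0},
    {"hand": 0,"x": -5,"y": -36,"z": -5,"roll": 0},
    {"hand": 0,"x": -1,"y": -20,"z": 0,"roll": -0.023},
    {"hand": 0,"x": 0,"y": 0,"z": 0,"roll": 0},
    {"hand": 0,"x": 0,"y": 0,"z": 0,"roll": 0},
  ],
)

```text
time_s: 5.27
ee_pos: [0.5927, 0.0011, 0.2067]
eef_rot: [[1.0, -0.003, -0.005], [-0.003, -1.0, -0.0], [-0.005, 0.0, -1.0]]
wrist_force: [0.4, -0.2, -1.8]
width: 0.0536
```

```bash
python3 wb.py w3; python3 - <<'E'
from h import *
d=np.load('/tmp/w.npy',allow_pickle=True).item()
C=cloud(d);
hsv=cv2.cvtColor(d['image'],cv2.COLOR_BGR2HSV)
m=np.zeros((400,640),bool);m[140:260,260:390]=1
m&=(C[...,2]>.12)&(C[...,2]<.25)&(hsv[...,1]<45)&(hsv[...,2]>110)
ys,xs=np.nonzero(m);print(m.sum(),ys.min(),ys.max(),xs.min(),xs.max())
P=C[m];A=np.c_[P[:,:2],np.ones(len(P))];k=np.linalg.lstsq(A,P[:,2],rcond=None)[0];print('slopes',k,P.mean(0),P.max(0),P.min(0))
E
```

```text
5.3167 [5.93e-01 1.00e-04 2.07e-01] [[1.0, -0.004, -0.004], [-0.004, -1.0, -0.0], [-0.004, 0.0, -1.0]] -0.26 [-9.00936068e-02  6.89940756e-03  1.78601667e+00 -6.09272154e-04
  1.35283916e+00 -8.54700629e-02]
12004 140 259 269 389
slopes [-0.00535029  0.00250369  0.21861133] [0.59197959 0.02769439 0.21551341] [0.625952   0.05898801 0.22597024] [ 0.56454621 -0.00728869  0.20769909]
```

View pics/w3.png

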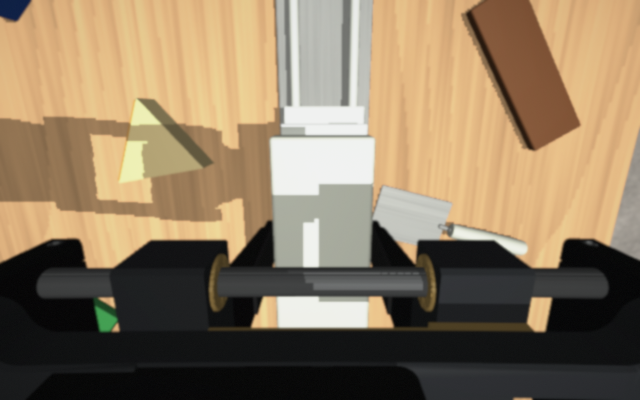

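The board is level, with its underside 5 mm below the TCP. I'm moving on so the +y jaw comes into view.

Request:
drive_tool(
  series=[
    {"hand": 0,"x": 1,"y": -30,"z": 0,"roll": 0},
    {"hand": 0,"x": 1,"y": -35,"z": 0,"roll": 0},
    {"hand": 0,"x": 0,"y": -25,"z": 0,"roll": 0},
    {"hand": 0,"x": 0,"y": -10,"z": 0,"roll": 0},
    {"hand": 0,"x": 0,"y": 0,"z": 0,"roll": 0},
    {"hand": 0,"x": 0,"y": 0,"z": 0,"roll": 0},
  ],
)

```text
time_s: 5.82
ee_pos: [0.5966, 0.0988, 0.2086]
eef_rot: [[1.0, -0.005, -0.002], [-0.005, -1.0, -0.001], [-0.002, 0.001, -1.0]]
wrist_force: [0.3, 0.2, -1.5]
width: 0.0538
```

```bash
python3 wb.py w4
```

```text
5.8667 [0.5967 0.0985 0.2089] [[1.0, -0.006, -0.001], [-0.006, -1.0, -0.001], [-0.001, 0.001, -1.0]] -0.36 [ 7.52266378e-02  2.96924653e-02  1.75972154e+00 -9.40334083e-04
  1.35342788e+00  8.16750458e-02]
```

View pics/w4.png

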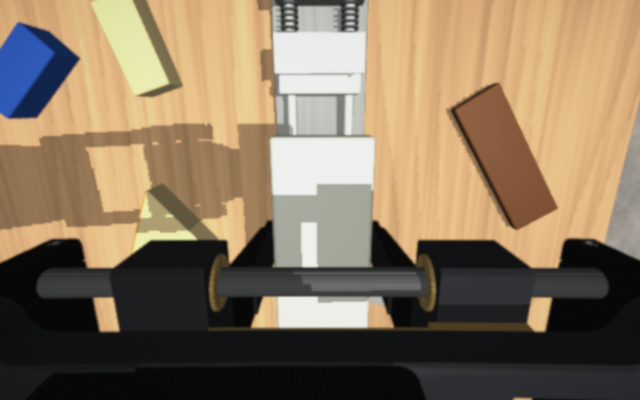

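The +y jaw top spans (274–365, 32–73), its ledge runs down to row 94, and the springs are visible above it. Working out the holder pose from those edges.

```bash
python3 - <<'E'
from h import *
d=np.load('/tmp/w.npy',allow_pickle=True).item()
crop=d['image'][0:140,250:390];cv2.imwrite('pics/c4.png',cv2.resize(crop,(600,600),interpolation=cv2.INTER_CUBIC))
g=cv2.cvtColor(d['image'],cv2.COLOR_BGR2GRAY).astype(float)
for c in (300,320,340): print([int(v) for v in g[26:100,c]])
print(onplane(d,[[274,32],[365,32],[275,73],[364,73]],.076).round(4).tolist())
print(onplane(d,[[279,94],[360,94]],.050).round(4).tolist())
for rr in (45,60): print(rr,[int(v) for v in g[rr,266:282]],[int(v) for v in g[rr,358:374]])
E
```

```text
[194, 190, 189, 191, 197, 207, 222, 231, 234, 235, 235, 235, 235, 235, 235, 235, 235, 235, 236, 235, 236, 236, 236, 236, 236, 236, 236, 236, 236, 236, 236, 236, 236, 236, 236, 237, 237, 237, 237, 237, 237, 237, 237, 237, 237, 236, 228, 205, 193, 219, 232, 237, 237, 238, 238, 238, 238, 238, 238, 238, 238, 238, 238, 238, 238, 235, 225, 187, 137, 133, 164, 190, 199, 200]
[196, 196, 196, 196, 198, 207, 222, 231, 234, 235, 235, 235, 235, 235, 235, 235, 236, 236, 236, 235, 236, 236, 236, 236, 236, 236, 236, 236, 236, 236, 236, 237, 236, 237, 236, 237, 237, 237, 237, 237, 237, 237, 237, 237, 237, 233, 218, 189, 186, 217, 232, 237, 238, 238, 238, 238, 238, 238, 238, 238, 238, 238, 238, 238, 238, 235, 224, 184, 136, 131, 163, 188, 198, 198]
[105, 99, 98, 103, 116, 146, 192, 225, 234, 235, 235, 235, 235, 235, 235, 235, 235, 235, 235, 235, 236, 236, 236, 236, 236, 236, 236, 236, 236, 236, 236, 236, 236, 236, 237, 237, 237, 237, 237, 237, 237, 237, 237, 237, 237, 233, 219, 188, 186, 218, 232, 237, 237, 238, 238, 238, 237, 238, 238, 238, 238, 238, 238, 238, 238, 234, 222, 180, 130, 115, 120, 123, 124, 124]
[[0.5547, 0.2361, 0.076], [0.6334, 0.2357, 0.076], [0.554, 0.203, 0.076], [0.6335, 0.2026, 0.076]]
[[0.5534, 0.1864, 0.05], [0.6334, 0.186, 0.05]]
45 [197, 199, 199, 197, 185, 160, 154, 191, 224, 233, 235, 236, 236, 235, 236, 236] [236, 235, 235, 235, 235, 233, 225, 204, 180, 177, 187, 191, 189, 188, 187, 187]
60 [123, 126, 127, 126, 125, 124, 128, 155, 205, 230, 236, 236, 237, 236, 237, 236] [236, 236, 236, 236, 236, 233, 221, 193, 180, 188, 193, 192, 191, 190, 189, 190]
```

View pics/c4.png

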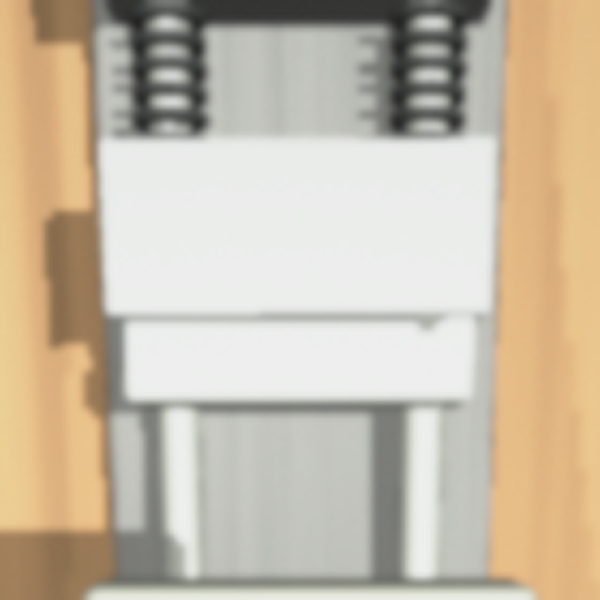

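Holder from the wrist view: centre ≈ (0.594, 0.132), yaw ≈ −0.3°. The +y lip edge is at y=0.203 and the −y lip edge at about 0.061. I'll put the −y end just inside the −y lip and use the +y jaw top to tilt the board in a soft grip.

Request:
drive_tool(
  series=[
    {"hand": 0,"x": -1.2,"y": -25,"z": 0,"roll": 0},
    {"hand": 0,"x": -1,"y": -30,"z": 10,"roll": 0},
    {"hand": 0,"x": -1,"y": -20,"z": 25,"roll": 0},
    {"hand": 0,"x": 0,"y": -3.5,"z": 30,"roll": 0},
    {"hand": 0,"x": 0,"y": 0,"z": 25,"roll": 0},
    {"hand": 0,"x": 0,"y": 0,"z": 15,"roll": 0},
    {"hand": 0,"x": 0,"y": 0,"z": 10,"roll": 0},
    {"hand": 0,"x": 0,"y": 0,"z": 0,"roll": 0},
    {"hand": 0,"x": 0,"y": 0,"z": 0,"roll": 0},
  ],
  grip_force=15,
)

```text
time_s: 6.62
ee_pos: [0.5943, 0.1774, 0.0948]
eef_rot: [[1.0, -0.007, -0.0], [-0.007, -1.0, -0.0], [-0.0, 0.0, -1.0]]
wrist_force: [-0.2, 0.5, -1.0]
width: 0.0539
```

Request:
drive_tool(
  series=[
    {"hand": 0,"x": 0,"y": 0,"z": 9,"roll": 0},
    {"hand": 0,"x": 0,"y": 0,"z": 3,"roll": 0},
    {"hand": 0,"x": 0,"y": 0,"z": 2,"roll": 0},
    {"hand": 0,"x": 0,"y": 0,"z": 2,"roll": 0},
    {"hand": 0,"x": 0,"y": 0,"z": 0,"roll": 0},
  ],
  grip_force=12,
)

```text
time_s: 7.03
ee_pos: [0.5943, 0.1783, 0.0792]
eef_rot: [[1.0, -0.005, 0.001], [-0.005, -1.0, -0.0], [0.001, 0.0, -1.0]]
wrist_force: [-0.2, -0.2, 0.1]
width: 0.0541
```

```bash
cat > tilt.py <<'E'
from h import *
import subprocess,sys
d=np.load('/tmp/w.npy',allow_pickle=True).item()
C=cloud(d)
hsv=cv2.cvtColor(d['image'],cv2.COLOR_BGR2HSV)
m=np.zeros((400,640),bool);m[100:258,285:360]=1
m&=(C[...,2]>.04)&(C[...,2]<.16)&(hsv[...,1]<45)&(hsv[...,2]>110)
P=C[m];p=d['c2w'][:3,3]
a=P[(P[:,1]>float(sys.argv[1]))&(P[:,1]<float(sys.argv[2]))]
A=np.c_[a[:,:2],np.ones(len(a))];k=np.linalg.lstsq(A,a[:,2],rcond=None)[0];print('slopes',k,len(a),a.mean(0),a.max(0))
E
python3 wb.py w5; python3 tilt.py 0.17 0.23
```

```text
7.0833 [0.5943 0.1785 0.0792] [[1.0, -0.005, 0.001], [-0.005, -1.0, -0.0], [0.001, 0.0, -1.0]] -0.29 [ 2.05356248e-01  1.77730547e-01  1.82859798e+00 -2.62138859e-04
  1.13426766e+00  2.10489526e-01]
slopes [0.00010571 0.06408667 0.07659313] 7833 [0.59357288 0.201831   0.08959056] [0.61400256 0.22999843 0.09336923]
```

View pics/w5.png

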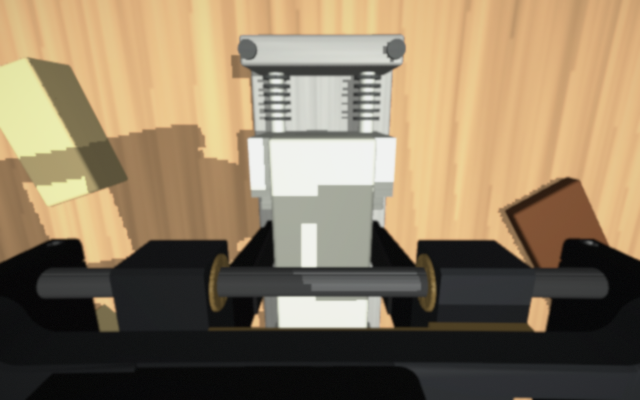

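The board is tilting as planned, with slope 0.064 and almost no force. Lowering 3 mm more.

Request:
drive_tool(
  series=[
    {"hand": 0,"x": 0,"y": 0,"z": 1.5,"roll": 0},
    {"hand": 0,"x": 0,"y": 0,"z": 1.5,"roll": 0},
    {"hand": 0,"x": 0,"y": 0,"z": 0,"roll": 0},
    {"hand": 0,"x": 0,"y": 0,"z": 0,"roll": 0},
  ],
)

```text
time_s: 7.42
ee_pos: [0.5943, 0.1784, 0.0759]
eef_rot: [[1.0, -0.005, 0.001], [-0.005, -1.0, -0.0], [0.001, 0.0, -1.0]]
wrist_force: [0.8, -2.4, 0.7]
width: 0.0537
```

```bash
python3 wb.py w6; python3 tilt.py 0.17 0.23
```

```text
7.4667 [0.5943 0.1784 0.0759] [[1.0, -0.005, 0.001], [-0.005, -1.0, -0.0], [0.001, 0.0, -1.0]] -0.29 [ 2.05345281e-01  1.81483590e-01  1.83047629e+00 -3.95392943e-04
  1.12879775e+00  2.10510619e-01]
slopes [0.00076662 0.1895877  0.05083712] 7661 [0.5936007  0.20214422 0.08961624] [0.61406865 0.22998646 0.09626192]
```

The slope is now 0.190, which puts the low end right at ledge height and under the lip. I'm gripping firmer and sliding towards −y, 30 mm first.

Request:
drive_tool(
  series=[
    {"hand": 0,"x": 0,"y": 0,"z": -1,"roll": 0},
    {"hand": 0,"x": 0,"y": 3,"z": 0,"roll": 0},
    {"hand": 0,"x": 0,"y": 4,"z": 0,"roll": 0},
    {"hand": 0,"x": 0,"y": 4,"z": 0,"roll": 0},
    {"hand": 0,"x": 0,"y": 4,"z": 0,"roll": 0},
    {"hand": 0,"x": 0,"y": 4,"z": 0,"roll": 0},
    {"hand": 0,"x": 0,"y": 4,"z": 0,"roll": 0},
    {"hand": 0,"x": 0,"y": 4,"z": 0,"roll": 0},
    {"hand": 0,"x": 0,"y": 3,"z": 0,"roll": 0},
    {"hand": 0,"x": 0,"y": 0,"z": 0,"roll": 0},
  ],
  grip_force=25,
)

```text
time_s: 8.3
ee_pos: [0.5936, 0.1486, 0.0767]
eef_rot: [[1.0, -0.006, -0.0], [-0.006, -1.0, 0.001], [-0.0, -0.001, -1.0]]
wrist_force: [-0.6, 5.9, -0.9]
width: 0.0537
```

```bash
python3 wb.py w7; python3 tilt.py 0.14 0.20;python3 - <<'E'
from h import *
for n,(a,b,c,e) in {'scene':(130,260,280,420),'top':(150,215,235,360)}.items():
    d=grab(n);cv2.imwrite(f'pics/{n}7.png',cv2.resize(d['image'][a:b,c:e],None,fx=5,fy=4,interpolation=cv2.INTER_CUBIC))
E
```

```text
8.35 [0.5936 0.1488 0.0767] [[1.0, -0.006, -0.0], [-0.006, -1.0, 0.001], [-0.0, -0.001, -1.0]] -0.32 [1.57323733e-01 1.63563819e-01 1.84950963e+00 1.37101470e-03
 1.12862087e+00 1.62405384e-01]
slopes [-0.00278373  0.19116931  0.05912599] 7619 [0.59288082 0.17215212 0.09038577] [0.61338004 0.19999092 0.09740507]
```

View pics/scene7.png

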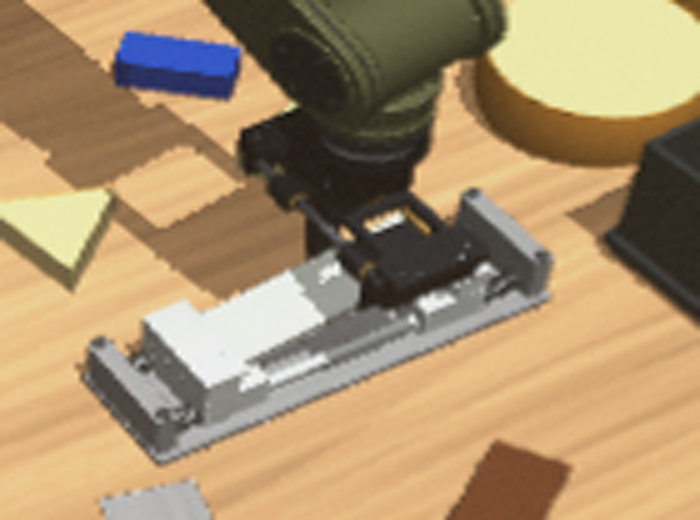

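View pics/w7.png

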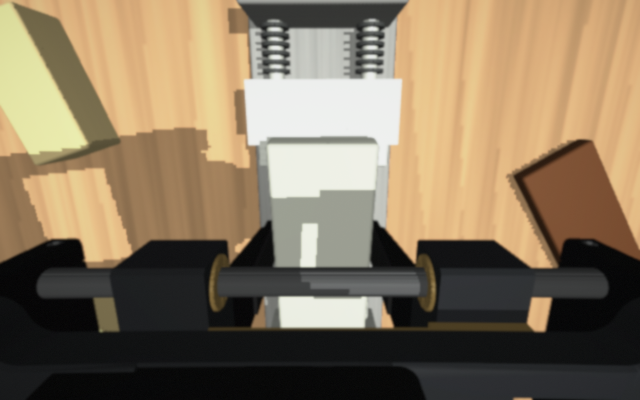

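The −y end is under its lip (scene ≈ (150–215,300–390)) and is pushing that jaw, at 5.9 N. Pushing another 15 mm.

Request:
drive_tool(
  series=[
    {"hand": 0,"x": 0,"y": 4,"z": 0,"roll": 0},
    {"hand": 0,"x": 0,"y": 4,"z": 0,"roll": 0},
    {"hand": 0,"x": 0,"y": 4,"z": 0,"roll": 0},
    {"hand": 0,"x": 0,"y": 3,"z": 0,"roll": 0},
    {"hand": 0,"x": 0,"y": 0,"z": 0,"roll": 0},
    {"hand": 0,"x": 0,"y": 0,"z": 0,"roll": 0},
  ],
)

```text
time_s: 8.95
ee_pos: [0.5935, 0.1349, 0.0768]
eef_rot: [[1.0, -0.006, -0.0], [-0.006, -1.0, 0.003], [-0.0, -0.003, -1.0]]
wrist_force: [-1.6, 8.1, -2.4]
width: 0.0539
```

```bash
python3 wb.py w8; python3 tilt.py 0.13 0.185; python3 - <<'E'
from h import *
d=np.load('/tmp/w.npy',allow_pickle=True).item()
g=cv2.cvtColor(d['image'],cv2.COLOR_BGR2GRAY)
print(d['image'][80:160,320].mean(1).astype(int).tolist())
E
```

```text
9.0 [0.5935 0.135  0.0769] [[1.0, -0.005, -0.0], [-0.005, -1.0, 0.003], [-0.0, -0.003, -1.0]] -0.31 [0.13397468 0.15626201 1.85743789 0.00328686 1.12764768 0.13805345]
slopes [-0.00097308  0.19338655  0.0605485 ] 7201 [0.59279643 0.15886897 0.09069479] [0.61316361 0.18498593 0.09728094]
[236, 237, 236, 236, 237, 237, 237, 237, 237, 237, 237, 237, 237, 237, 237, 237, 237, 237, 237, 237, 237, 237, 237, 237, 237, 238, 237, 238, 238, 237, 238, 238, 238, 238, 237, 238, 238, 238, 238, 238, 238, 238, 238, 238, 238, 238, 238, 238, 238, 238, 237, 234, 222, 192, 174, 168, 159, 140, 126, 122, 125, 130, 144, 170, 203, 223, 230, 233, 234, 235, 235, 235, 235, 235, 235, 235, 235, 235, 235, 235]
```

View pics/w8.png

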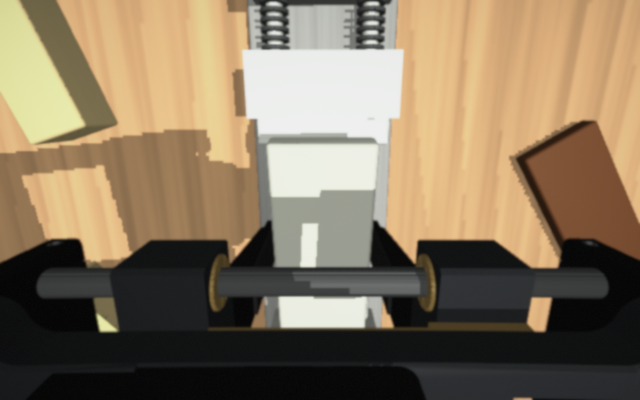

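The +y end is about 8 mm clear of the lip. Lowering now; the −y ledge will turn the board flat.

Request:
drive_tool(
  series=[
    {"hand": 0,"x": 0,"y": 0,"z": 2,"roll": 0},
    {"hand": 0,"x": 0,"y": 0,"z": 2,"roll": 0},
    {"hand": 0,"x": 0,"y": 0,"z": 2,"roll": 0},
    {"hand": 0,"x": 0,"y": 0,"z": 2,"roll": 0},
    {"hand": 0,"x": 0,"y": 0,"z": 2,"roll": 0},
    {"hand": 0,"x": 0,"y": 0,"z": 2,"roll": 0},
    {"hand": 0,"x": 0,"y": 0,"z": 2,"roll": 0},
    {"hand": 0,"x": 0,"y": 0,"z": 2,"roll": 0},
    {"hand": 0,"x": 0,"y": 0,"z": 0,"roll": 0},
  ],
  grip_force=15,
)

```text
time_s: 9.75
ee_pos: [0.5935, 0.1348, 0.0606]
eef_rot: [[1.0, -0.005, -0.0], [-0.005, -1.0, 0.002], [-0.0, -0.002, -1.0]]
wrist_force: [-0.3, 7.4, -1.0]
width: 0.0538
```

```bash
python3 wb.py w9; python3 tilt.py 0.13 0.185
```

```text
9.8 [0.5936 0.1348 0.0608] [[1.0, -0.005, -0.0], [-0.005, -1.0, 0.002], [-0.0, -0.002, -1.0]] -0.28 [0.13415753 0.17532776 1.86584285 0.00241432 1.10020592 0.13793972]
slopes [-0.00122951  0.04382443  0.06437646] 7356 [0.59279444 0.15838834 0.0705889 ] [0.61309288 0.18495294 0.07380741]
```

View pics/w9.png

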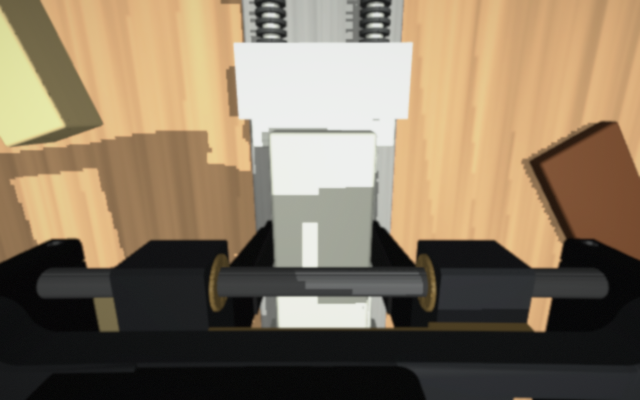

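The slope is down to 0.044 and the end (row 130) is inside the lip (row 118). Finishing the lowering.

Request:
drive_tool(
  series=[
    {"hand": 0,"x": 0,"y": 0,"z": 2,"roll": 0},
    {"hand": 0,"x": 0,"y": 0,"z": 2,"roll": 0},
    {"hand": 0,"x": 0,"y": 0,"z": 1,"roll": 0},
    {"hand": 0,"x": 0,"y": 0,"z": 0,"roll": 0},
    {"hand": 0,"x": 0,"y": 0,"z": 0,"roll": 0},
  ],
)

```text
time_s: 10.22
ee_pos: [0.5935, 0.1348, 0.0559]
eef_rot: [[1.0, -0.005, -0.0], [-0.005, -1.0, 0.002], [-0.0, -0.002, -1.0]]
wrist_force: [-1.9, 8.5, 1.0]
width: 0.0538
```

```bash
python3 wb.py w10; python3 tilt.py 0.13 0.185
```

```text
10.2667 [0.5935 0.1348 0.0559] [[1.0, -0.005, -0.0], [-0.005, -1.0, 0.002], [-0.0, -0.002, -1.0]] -0.28 [0.1341223  0.1813805  1.8682547  0.00237007 1.09203884 0.13797164]
slopes [-0.00110552  0.00011852  0.06537413] 7436 [0.59273954 0.1582939  0.0647376 ] [0.61305862 0.18499113 0.06707898]
```

The board is flat, with its top at 64.7 mm against an expected 64. Letting the jaw back, +22 mm in y.

Request:
drive_tool(
  series=[
    {"hand": 0,"x": 0,"y": -3,"z": 0,"roll": 0},
    {"hand": 0,"x": 0,"y": -4,"z": 0,"roll": 0},
    {"hand": 0,"x": 0,"y": -4,"z": 0,"roll": 0},
    {"hand": 0,"x": 0,"y": -4,"z": 0,"roll": 0},
    {"hand": 0,"x": 0,"y": -4,"z": 0,"roll": 0},
    {"hand": 0,"x": 0,"y": -3,"z": 0,"roll": 0},
    {"hand": 0,"x": 0,"y": 0,"z": 0,"roll": 0},
    {"hand": 0,"x": 0,"y": 0,"z": 0,"roll": 0},
  ],
)

```text
time_s: 10.93
ee_pos: [0.5937, 0.1552, 0.0557]
eef_rot: [[1.0, -0.005, -0.001], [-0.005, -1.0, -0.001], [-0.001, 0.001, -1.0]]
wrist_force: [-3.3, 0.8, 1.0]
width: 0.054
```

```bash
python3 wb.py w11; python3 tilt.py 0.15 0.20
```

```text
10.9833 [0.5936 0.1551 0.0557] [[1.0, -0.005, -0.001], [-0.005, -1.0, -0.001], [-0.001, 0.001, -1.0]] -0.27 [ 1.68408204e-01  1.92201758e-01  1.85608419e+00 -7.22702087e-04
  1.09405868e+00  1.73487095e-01]
slopes [-0.00226086 -0.00026417  0.06599726] 6682 [0.59288459 0.1756255  0.06461043] [0.61326992 0.19998479 0.06678026]
```

View pics/w11.png

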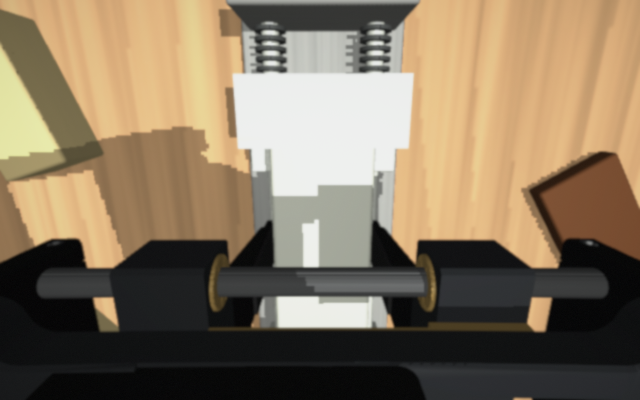

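The +y end is now under its lip (row 150), and the y force has dropped to 0.8 N, so the jaws balance. Releasing and lifting.

Request:
drive_tool(
  series=[
    {"hand": 1,"x": 0,"y": 0,"z": 0,"roll": 0},
    {"hand": 1,"x": 0,"y": 0,"z": 0,"roll": 0},
    {"hand": 1,"x": 0,"y": 0,"z": 0,"roll": 0},
    {"hand": 1,"x": 0,"y": 0,"z": 0,"roll": 0},
    {"hand": 1,"x": 0,"y": 0,"z": 0,"roll": 0},
    {"hand": 1,"x": 0,"y": 0,"z": -10,"roll": 0},
    {"hand": 1,"x": 0,"y": 0,"z": -30,"roll": 0},
    {"hand": 1,"x": 0,"y": 0,"z": -40,"roll": 0},
    {"hand": 1,"x": 0,"y": 0,"z": -40,"roll": 0},
    {"hand": 1,"x": 0,"y": 0,"z": -30,"roll": 0},
  ],
)

```text
time_s: 11.82
ee_pos: [0.5948, 0.1557, 0.2104]
eef_rot: [[1.0, -0.005, 0.004], [-0.005, -1.0, 0.001], [0.004, -0.001, -1.0]]
wrist_force: [-0.2, 0.5, 0.4]
width: 0.0951
```

```bash
python3 wb.py w12; python3 - <<'E'
from h import *
d=grab('scene');cv2.imwrite('pics/s12.png',cv2.resize(d['image'][130:260,280:420],None,fx=5,fy=4,interpolation=cv2.INTER_CUBIC))
E
```

```text
11.8667 [0.598  0.1564 0.2178] [[1.0, -0.005, 0.015], [-0.005, -1.0, 0.003], [0.015, -0.003, -1.0]] -0.28 [1.68884758e-01 4.28402789e-02 1.73121193e+00 9.02663185e-05
 1.35224649e+00 1.73798151e-01]
```

View pics/w12.png

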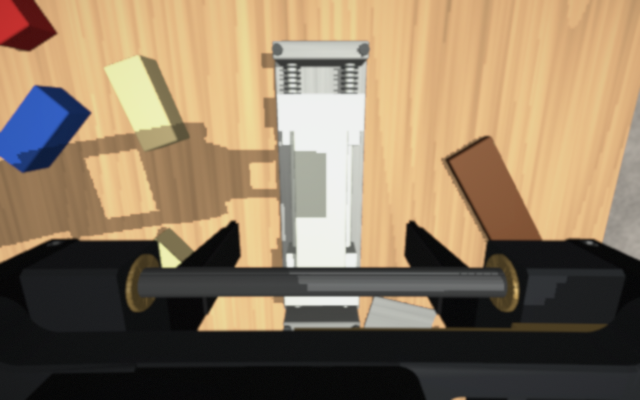

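View pics/s12.png

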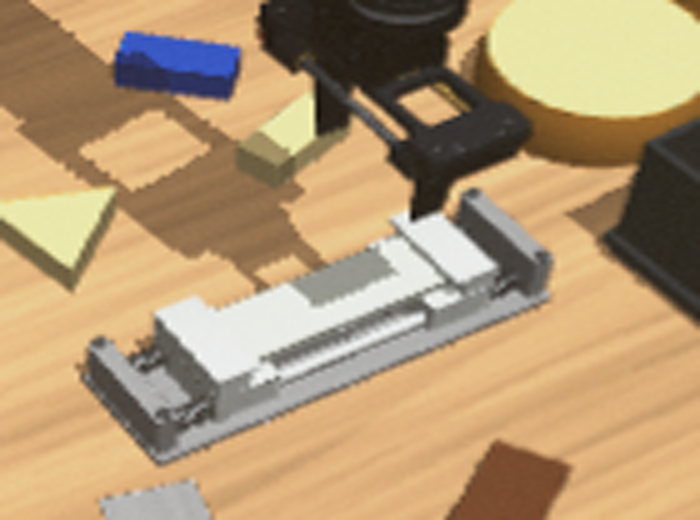

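The board is fitted, flat and with both ends under the lips. In the wrist view the yellow block is at (105–188, 55–150), with the blue one at (45,130) and the red one at (25,25). Next is the block's exact pose and the finger clearances.

```bash
python3 wb.py w13; python3 - <<'E'
from msr import *
d=np.load('/tmp/w.npy',allow_pickle=True).item()
hsv=cv2.cvtColor(d['image'],cv2.COLOR_BGR2HSV)
m=((hsv[...,0]>20)&(hsv[...,0]<40)&(hsv[...,1]>30)&(hsv[...,1]<110)&(hsv[...,2]>90)).astype(np.uint8);m[170:]=0;m[:,220:]=0
C=cloud(d);m2=m&(C[...,2]>.028)&(C[...,2]<.045)
m2=cv2.morphologyEx(m2.astype(np.uint8),cv2.MORPH_OPEN,np.ones((3,3)))
c=max(cv2.findContours(m2,cv2.RETR_EXTERNAL,cv2.CHAIN_APPROX_NONE)[0],key=cv2.contourArea).reshape(-1,2)
print(c.min(0),c.max(0),cv2.minAreaRect((onplane(d,c,.036)[:,:2]*1000).astype(np.float32)))
v=d['image'].copy();cv2.drawContours(v,[c.reshape(-1,1,2)],-1,(0,0,255),1)
cv2.imwrite('pics/c13.png',cv2.resize(v[0:200,0:260],None,fx=3,fy=3))
b=((hsv[...,0]>105)&(hsv[...,0]<130)&(hsv[...,1]>120)&(C[...,2]>.028));P=C[b];print('blue',P.min(0),P.max(0))
# board/holder check
for rowcol in [(250,320)]: pass
g=cv2.cvtColor(d['image'],cv2.COLOR_BGR2GRAY)
print('cols row150',[int(x) for x in g[150,280:365:2]])
E
```

```text
11.9667 [0.5961 0.156  0.2111] [[1.0, -0.005, 0.009], [-0.005, -1.0, 0.001], [0.009, -0.002, -1.0]] -0.28 [ 1.68798251e-01  4.69326211e-02  1.73822979e+00 -2.26705867e-05
  1.34754821e+00  1.73769696e-01]
[101  56] [175 150] ((409.3835144042969, 234.46612548828125), (43.10343933105469, 89.59732055664062), 18.528213500976562)
blue [0.25444472 0.16493704 0.02806531] [0.59497559 0.25187826 0.38488687]
cols row150 [136, 136, 135, 142, 165, 199, 224, 226, 226, 226, 226, 226, 226, 226, 226, 228, 239, 241, 241, 241, 241, 241, 241, 242, 241, 241, 241, 242, 241, 241, 240, 231, 237, 228, 201, 208, 210, 207, 205, 190, 196, 200, 199]
```

View pics/c13.png

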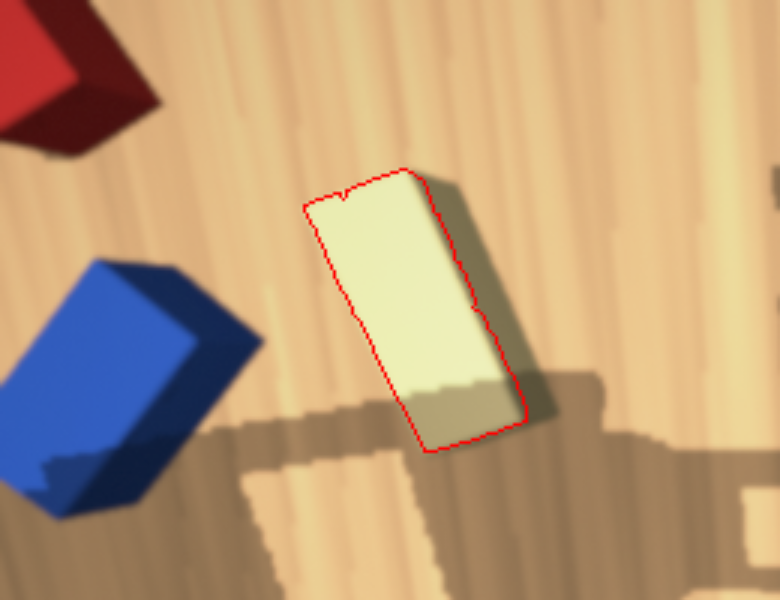

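Grasp clearance: the blue block is too close for fully open fingers, so I'll approach at about 60 mm opening (hand 0.63). Moving over the block.

Request:
drive_tool(
  series=[
    {"hand": 0.63,"x": -20,"y": -9,"z": 0,"roll": 0},
    {"hand": 0.63,"x": -35,"y": -15,"z": 0,"roll": 0},
    {"hand": 0.63,"x": -35,"y": -15,"z": 0,"roll": 0},
    {"hand": 0.63,"x": -35,"y": -15,"z": 0,"roll": 0},
    {"hand": 0.63,"x": -35,"y": -15,"z": 0,"roll": 0},
    {"hand": 0.63,"x": -25,"y": -10,"z": 0,"roll": 0},
    {"hand": 0.63,"x": 0,"y": 0,"z": 0,"roll": -0.11},
    {"hand": 0.63,"x": 0,"y": 0,"z": 0,"roll": -0.11},
    {"hand": 0.63,"x": 0,"y": 0,"z": 0,"roll": -0.108},
    {"hand": 0.63,"x": 0,"y": 0,"z": 0,"roll": 0},
    {"hand": 0.63,"x": 0,"y": 0,"z": 0,"roll": 0},
  ],
)

```text
time_s: 12.88
ee_pos: [0.4085, 0.2352, 0.2044]
eef_rot: [[0.949, 0.315, -0.002], [0.315, -0.949, -0.001], [-0.002, 0.0, -1.0]]
wrist_force: [0.9, -0.8, -0.4]
width: 0.0598
```

```bash
python3 wb.py w14; python3 - <<'E'
from msr import *
s=sense();print(s['width'],np.abs(s['joint_vel']).max())
d=np.load('/tmp/w.npy',allow_pickle=True).item()
hsv=cv2.cvtColor(d['image'],cv2.COLOR_BGR2HSV)
C=cloud(d)
m=((hsv[...,0]>20)&(hsv[...,0]<40)&(hsv[...,1]>30)&(hsv[...,1]<110)&(hsv[...,2]>60)&(C[...,2]>.028)&(C[...,2]<.045)).astype(np.uint8)
m[:, :200]=0;m[:,440:]=0
c=max(cv2.findContours(m,cv2.RETR_EXTERNAL,cv2.CHAIN_APPROX_NONE)[0],key=cv2.contourArea).reshape(-1,2)
print(c.min(0),c.max(0),cv2.minAreaRect((onplane(d,c,.036)[:,:2]*1000).astype(np.float32)))
E
```

```text
12.9333 [0.4087 0.2352 0.2046] [[0.949, 0.315, -0.002], [0.315, -0.949, -0.001], [-0.002, 0.0, -1.0]] 18.35 [ 4.08300276e-01 -2.77470301e-01  2.04509904e+00 -2.70624127e-05
  1.37573369e+00  8.79694936e-02]
0.0598762426986968 0.008706914739102619
[304 138] [340 218] ((407.42620849609375, 234.44728088378906), (39.35009765625, 89.47311401367188), 17.66018295288086)
```

View pics/w14.png

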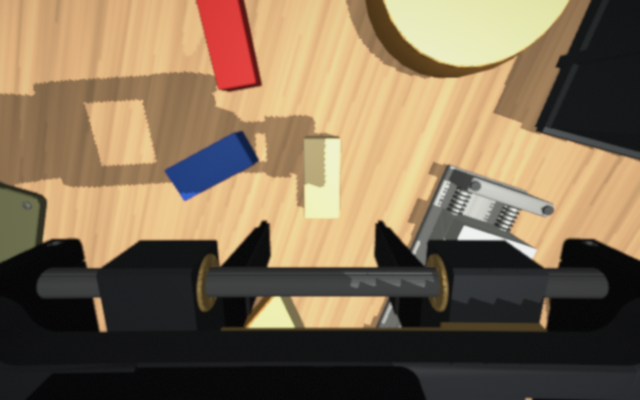

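The block is at (304–340,138–218), measured centre (0.4075, 0.2345), and the TCP is within 1.5 mm of it. The blue block is clear to the left. Going down.

Request:
drive_tool(
  series=[
    {"hand": 0.63,"x": -1,"y": 0,"z": 25,"roll": 0},
    {"hand": 0.63,"x": 0,"y": 0,"z": 35,"roll": 0},
    {"hand": 0.63,"x": 0,"y": 0,"z": 35,"roll": 0},
    {"hand": 0.63,"x": 0,"y": 0,"z": 35,"roll": 0},
    {"hand": 0.63,"x": 0,"y": 0,"z": 30,"roll": 0},
    {"hand": 0.63,"x": 0,"y": 0,"z": 20,"roll": 0},
    {"hand": 0.63,"x": 0,"y": 0,"z": 12,"roll": 0},
    {"hand": 0.63,"x": 0,"y": 0,"z": 6,"roll": 0},
    {"hand": 0.63,"x": 0,"y": 0,"z": 0,"roll": 0},
  ],
)

```text
time_s: 13.68
ee_pos: [0.407, 0.2344, 0.0058]
eef_rot: [[0.949, 0.316, -0.004], [0.316, -0.949, -0.002], [-0.004, 0.0, -1.0]]
wrist_force: [0.1, -0.3, 0.6]
width: 0.0596
```

Request:
drive_tool(
  series=[
    {"hand": 0,"x": 0,"y": 0,"z": 0,"roll": 0},
    {"hand": 0,"x": 0,"y": 0,"z": 0,"roll": 0},
    {"hand": 0,"x": 0,"y": 0,"z": 0,"roll": 0},
    {"hand": 0,"x": 0,"y": 0,"z": 0,"roll": 0},
    {"hand": 0,"x": 0,"y": 0,"z": 0,"roll": 0},
    {"hand": 0,"x": 0,"y": 0,"z": 0,"roll": 0},
  ],
  grip_force=15,
)

```text
time_s: 14.18
ee_pos: [0.409, 0.2355, 0.0089]
eef_rot: [[0.948, 0.317, 0.001], [0.317, -0.948, 0.001], [0.002, -0.0, -1.0]]
wrist_force: [-1.4, -0.9, 6.1]
width: 0.0402
```

Request:
drive_tool(
  series=[
    {"hand": 0,"x": 0,"y": 0,"z": 0,"roll": 0},
    {"hand": 0,"x": 0,"y": 0,"z": 0,"roll": 0},
    {"hand": 0,"x": 0,"y": 0,"z": -5,"roll": 0},
    {"hand": 0,"x": 0,"y": 0,"z": -25,"roll": 0},
    {"hand": 0,"x": 0,"y": 0,"z": -35,"roll": 0},
    {"hand": 0,"x": 0,"y": 0,"z": -40,"roll": 0},
    {"hand": 0,"x": 0,"y": 0,"z": -40,"roll": 0},
    {"hand": 0,"x": 0,"y": 0,"z": -35,"roll": 0},
    {"hand": 0,"x": 0,"y": 0,"z": -20,"roll": 0},
    {"hand": 0,"x": 0,"y": 0,"z": 0,"roll": 0},
    {"hand": 0,"x": 0,"y": 0,"z": 0,"roll": 0},
    {"hand": 0,"x": 0,"y": 0,"z": 0,"roll": 0},
  ],
  grip_force=18,
)

```text
time_s: 15.18
ee_pos: [0.4073, 0.2347, 0.2057]
eef_rot: [[0.948, 0.317, -0.003], [0.317, -0.948, -0.001], [-0.003, 0.0, -1.0]]
wrist_force: [-0.1, -0.1, -1.2]
width: 0.0396
```

```bash
python3 wb.py w15;python3 - <<'E'
from msr import *
s=sense();print(s['width'],s['wrist_force'])
d=np.load('/tmp/w.npy',allow_pickle=True).item()
hsv=cv2.cvtColor(d['image'],cv2.COLOR_BGR2HSV);C=cloud(d)
m=(hsv[...,0]>20)&(hsv[...,0]<42)&(hsv[...,1]>25)&(hsv[...,1]<110)&(C[...,2]>.15)&(C[...,2]<.3);m[:,:240]=0;m[:,400:]=0;m[262:]=0
P=C[m];R=d['c2w']
p=np.array(s['ee_pos']);E=np.array(s['eef_rot']);Q=(P-p)@E
top=Q[Q[:,2]<-.024]
print(m.sum(),np.percentile(top,[1,50,99],axis=0).round(4))
k=np.linalg.lstsq(np.c_[top[:,:2],np.ones(len(top))],top[:,2],rcond=None)[0];print(k)
E
```

```text
15.2333 [0.4069 0.2346 0.205 ] [[0.948, 0.317, -0.004], [0.317, -0.948, -0.002], [-0.004, 0.0, -1.0]] 18.5 [ 4.08521840e-01 -2.80562949e-01  2.04697899e+00 -1.21466625e-05
  1.37947981e+00  8.55760236e-02]
0.03993976886390096 [-0.03826991  0.00410976 -1.49546527]
8057 [[-0.0201 -0.0442 -0.0291]
 [-0.0004 -0.0232 -0.0275]
 [ 0.0193 -0.0007 -0.0255]]
[ 0.00592597 -0.00116293 -0.02755954]
```

View pics/w15.png

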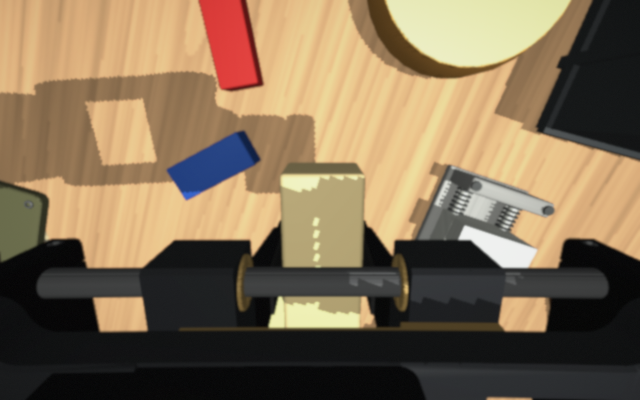

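The block is held level and centred, 39.9 mm across the jaws, with its end at tool y ≈ −44.5 and its underside 8.5 mm below the TCP. Moving to the holder.

Request:
drive_tool(
  series=[
    {"hand": 0,"x": 0,"y": 0,"z": 0,"roll": 0.11},
    {"hand": 0,"x": 0,"y": 0,"z": 0,"roll": 0.11},
    {"hand": 0,"x": 0,"y": 0,"z": 0,"roll": 0.108},
    {"hand": 0,"x": 18,"y": 15,"z": 0,"roll": 0},
    {"hand": 0,"x": 27,"y": 24,"z": 0,"roll": 0},
    {"hand": 0,"x": 27,"y": 24,"z": 0,"roll": 0},
    {"hand": 0,"x": 27,"y": 24,"z": 0,"roll": 0},
    {"hand": 0,"x": 27,"y": 24,"z": 0,"roll": 0},
    {"hand": 0,"x": 27,"y": 24,"z": 0,"roll": 0},
    {"hand": 0,"x": 22,"y": 20,"z": 0,"roll": 0},
    {"hand": 0,"x": 12,"y": 10,"z": 0,"roll": 0},
    {"hand": 0,"x": 0,"y": 0,"z": 0,"roll": 0},
  ],
)

```text
time_s: 16.23
ee_pos: [0.595, 0.0671, 0.2048]
eef_rot: [[1.0, -0.008, -0.004], [-0.008, -1.0, -0.001], [-0.004, 0.001, -1.0]]
wrist_force: [-0.8, 0.2, -0.8]
width: 0.0399
```

Request:
drive_tool(
  series=[
    {"hand": 0,"x": 0,"y": 0,"z": 0,"roll": 0},
    {"hand": 0,"x": 0,"y": 0,"z": 0,"roll": 0},
  ],
)

```text
time_s: 16.4
ee_pos: [0.5931, 0.07, 0.2063]
eef_rot: [[1.0, -0.004, -0.003], [-0.004, -1.0, 0.0], [-0.003, -0.0, -1.0]]
wrist_force: [0.1, -0.1, -0.6]
width: 0.0398
```

```bash
python3 wb.py w16;python3 - <<'E'
from h import *
d=np.load('/tmp/w.npy',allow_pickle=True).item()
cv2.imwrite('pics/c16.png',cv2.resize(d['image'][0:200,240:400],None,fx=4,fy=3,interpolation=cv2.INTER_CUBIC))
g=cv2.cvtColor(d['image'],cv2.COLOR_BGR2GRAY)
for c in (282,320,355): print(c,g[0:160:2,c].tolist())
for rr in (100,130,150): print(rr,g[rr,262:378:2].tolist())
E
```

```text
16.45 [0.5932 0.0703 0.2067] [[1.0, -0.004, -0.002], [-0.004, -1.0, 0.0], [-0.002, -0.0, -1.0]] -0.22 [2.78782870e-02 1.51231019e-02 1.77815217e+00 4.43560315e-04
 1.35018919e+00 3.15595439e-02]
282 [233, 233, 234, 234, 234, 235, 234, 235, 235, 235, 235, 235, 236, 235, 211, 144, 173, 178, 221, 230, 230, 229, 229, 227, 226, 222, 217, 160, 119, 124, 128, 136, 137, 137, 137, 137, 137, 137, 137, 136, 136, 136, 137, 137, 150, 161, 161, 161, 160, 160, 161, 160, 159, 159, 159, 158, 158, 158, 160, 175, 180, 179, 179, 179, 179, 178, 177, 175, 155, 120, 117, 117, 117, 117, 118, 118, 118, 118, 117, 117]
320 [233, 234, 234, 234, 234, 234, 234, 235, 235, 235, 236, 236, 236, 236, 214, 148, 226, 237, 237, 237, 237, 237, 238, 237, 238, 238, 238, 238, 238, 238, 238, 239, 239, 239, 239, 239, 239, 239, 239, 239, 240, 239, 240, 240, 240, 240, 240, 240, 240, 240, 240, 240, 240, 240, 240, 240, 240, 240, 240, 240, 240, 240, 240, 240, 240, 240, 240, 240, 240, 240, 240, 240, 241, 240, 240, 240, 225, 172, 168, 169]
355 [233, 233, 234, 234, 234, 234, 235, 235, 235, 235, 236, 236, 235, 235, 213, 150, 174, 181, 
[... 494 characters left out ...]
 240, 240, 240, 240, 240, 240, 240, 239, 235, 237, 235, 203, 189, 194, 194, 192, 194, 188, 194, 198, 198, 197]
130 [200, 194, 193, 201, 204, 203, 202, 195, 147, 163, 178, 132, 119, 118, 118, 142, 166, 225, 240, 240, 240, 240, 240, 240, 240, 240, 240, 240, 240, 240, 240, 240, 240, 240, 240, 240, 241, 240, 240, 240, 240, 240, 240, 239, 231, 237, 228, 189, 192, 193, 193, 193, 192, 190, 196, 199, 199, 196]
150 [128, 123, 121, 124, 130, 129, 128, 129, 125, 113, 118, 118, 118, 119, 117, 135, 157, 174, 234, 240, 240, 240, 240, 240, 240, 240, 240, 240, 240, 240, 240, 240, 240, 240, 240, 240, 240, 241, 240, 241, 240, 240, 240, 238, 234, 239, 223, 193, 191, 192, 193, 190, 179, 191, 196, 199, 199, 194]
```

View pics/w16.png

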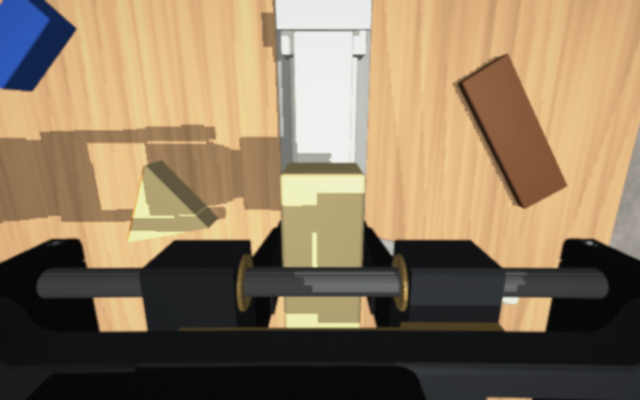

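View pics/c16.png

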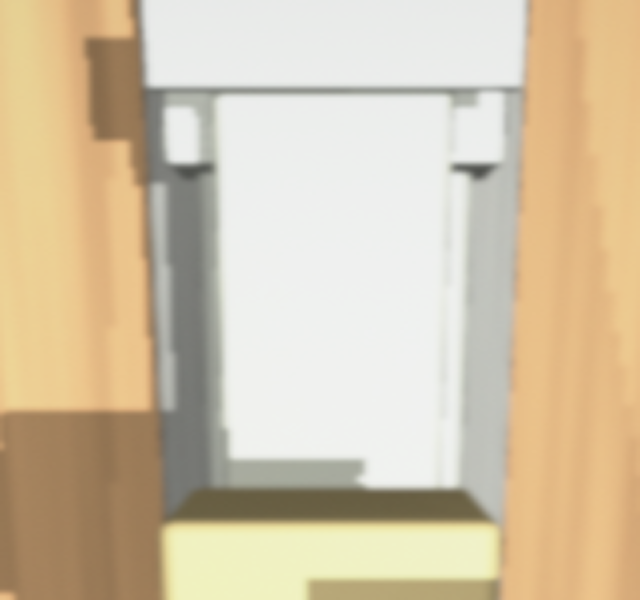

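The +y lip edge is at row 29. The board's top runs from column 295 to about 352 and lies parallel to the base. Turning that into positions.

```bash
python3 - <<'E'
from h import *
d=np.load('/tmp/w.npy',allow_pickle=True).item()
c=d['image'][20:170,280:370]
print(onplane(d,[[277,29.3],[320,29.3],[370,29.3]],.076).round(4).tolist())
g=cv2.cvtColor(d['image'],cv2.COLOR_BGR2GRAY).astype(int)
for rr in (50,70,100,130,145):
    print(rr,g[rr,286:302].tolist(),g[rr,346:360].tolist())
print(onplane(d,[[294.5,100],[351,100],[296.5,145],[350.5,145],[293,50],[352,50]],.064).round(4).tolist())
E
```

```text
[[0.5539, 0.2091, 0.076], [0.5907, 0.209, 0.076], [0.6336, 0.2087, 0.076]]
50 [238, 237, 231, 215, 190, 180, 179, 188, 213, 230, 236, 238, 238, 238, 238, 238] [238, 238, 238, 237, 236, 233, 227, 228, 234, 237, 238, 238, 238, 238]
70 [125, 125, 125, 127, 136, 148, 157, 166, 194, 224, 235, 238, 239, 239, 239, 239] [239, 239, 239, 238, 234, 228, 227, 234, 236, 232, 220, 202, 194, 193]
100 [122, 122, 121, 123, 130, 141, 153, 166, 183, 211, 231, 238, 239, 240, 239, 240] [240, 240, 239, 238, 235, 235, 237, 238, 235, 224, 203, 188, 189, 193]
130 [119, 120, 118, 117, 118, 127, 142, 154, 166, 194, 225, 237, 240, 240, 240, 240] [240, 240, 239, 236, 231, 232, 237, 237, 228, 208, 189, 189, 192, 193]
145 [118, 119, 118, 118, 118, 124, 137, 151, 159, 160, 175, 213, 234, 240, 240, 240] [240, 240, 239, 236, 236, 239, 239, 235, 225, 208, 195, 192, 192, 192]
[[0.5662, 0.1516, 0.064], [0.6195, 0.1514, 0.064], [0.567, 0.1095, 0.064], [0.6198, 0.1093, 0.064], [0.5661, 0.1949, 0.064], [0.6195, 0.1946, 0.064]]
```

The board is centred: lip edge 0.209 gives y=0.132, and x centre is 0.593. Carrying the block over the centre and lowering it.

Request:
drive_tool(
  series=[
    {"hand": 0,"x": 0,"y": -18,"z": 0,"roll": 0},
    {"hand": 0,"x": 0,"y": -25,"z": 5,"roll": 0},
    {"hand": 0,"x": 0,"y": -18.5,"z": 15,"roll": 0},
    {"hand": 0,"x": 0,"y": 0,"z": 30,"roll": 0},
    {"hand": 0,"x": 0,"y": 0,"z": 30,"roll": 0},
    {"hand": 0,"x": 0,"y": 0,"z": 25,"roll": 0},
    {"hand": 0,"x": 0,"y": 0,"z": 13,"roll": 0},
    {"hand": 0,"x": 0,"y": 0,"z": 8,"roll": 0},
    {"hand": 0,"x": 0,"y": 0,"z": 2,"roll": 0},
    {"hand": 0,"x": 0,"y": 0,"z": 0,"roll": 0},
    {"hand": 0,"x": 0,"y": 0,"z": 0,"roll": 0},
  ],
)

```text
time_s: 17.37
ee_pos: [0.596, 0.131, 0.0817]
eef_rot: [[1.0, -0.005, 0.003], [-0.005, -1.0, 0.0], [0.003, -0.001, -1.0]]
wrist_force: [0.4, -0.2, -0.7]
width: 0.0404
```

Request:
drive_tool(
  series=[
    {"hand": 0,"x": 0,"y": 0,"z": 2,"roll": 0},
    {"hand": 0,"x": 0,"y": 0,"z": 1,"roll": 0},
    {"hand": 0,"x": 0,"y": 0,"z": 0,"roll": 0},
    {"hand": 0,"x": 0,"y": 0,"z": 0,"roll": 0},
  ],
)

```text
time_s: 17.7
ee_pos: [0.595, 0.1307, 0.0771]
eef_rot: [[1.0, -0.005, 0.001], [-0.005, -1.0, 0.0], [0.001, -0.0, -1.0]]
wrist_force: [-0.3, -0.5, -2.0]
width: 0.0399
```

Request:
drive_tool(
  series=[
    {"hand": 0,"x": -1,"y": -1,"z": 1,"roll": 0},
    {"hand": 0,"x": 0,"y": 0,"z": 1,"roll": 0},
    {"hand": 0,"x": 0,"y": 0,"z": 0.5,"roll": 0},
    {"hand": 0,"x": 0,"y": 0,"z": 0,"roll": 0},
    {"hand": 0,"x": 0,"y": 0,"z": 0,"roll": 0},
    {"hand": 0,"x": 0,"y": 0,"z": 0,"roll": 0},
  ],
)

```text
time_s: 18.2
ee_pos: [0.5937, 0.1317, 0.0741]
eef_rot: [[1.0, -0.005, -0.0], [-0.005, -1.0, 0.0], [-0.0, -0.0, -1.0]]
wrist_force: [-0.0, 0.7, -1.3]
width: 0.0398
```

Request:
drive_tool(
  series=[
    {"hand": 0,"x": 0,"y": 0,"z": 0.7,"roll": 0},
    {"hand": 0,"x": 0,"y": 0,"z": 0.5,"roll": 0},
    {"hand": 0,"x": 0,"y": 0,"z": 0,"roll": 0},
    {"hand": 0,"x": 0,"y": 0,"z": 0,"roll": 0},
  ],
)

```text
time_s: 18.53
ee_pos: [0.594, 0.1317, 0.0733]
eef_rot: [[1.0, -0.005, 0.001], [-0.005, -1.0, 0.0], [0.001, -0.0, -1.0]]
wrist_force: [-0.4, 0.5, 1.6]
width: 0.0401
```

Contact at +1.6 N, so the block is resting on the board. Opening gently and lifting.

Request:
drive_tool(
  series=[
    {"hand": 0.5,"x": 0,"y": 0,"z": 0,"roll": 0},
    {"hand": 0.6,"x": 0,"y": 0,"z": 0,"roll": 0},
    {"hand": 0.7,"x": 0,"y": 0,"z": 0,"roll": 0},
    {"hand": 0.7,"x": 0,"y": 0,"z": 0,"roll": 0},
    {"hand": 0.7,"x": 0,"y": 0,"z": -5,"roll": 0},
    {"hand": 0.7,"x": 0,"y": 0,"z": -25,"roll": 0},
    {"hand": 0.7,"x": 0,"y": 0,"z": -35,"roll": 0},
    {"hand": 0.7,"x": 0,"y": 0,"z": -35,"roll": 0},
    {"hand": 0.7,"x": 0,"y": 0,"z": -20,"roll": 0},
    {"hand": 0.7,"x": 0,"y": 25,"z": 0,"roll": 0},
    {"hand": 0.7,"x": 0,"y": 25,"z": 0,"roll": 0},
    {"hand": 0.7,"x": 0,"y": 0,"z": 0,"roll": 0},
  ],
)

```text
time_s: 19.53
ee_pos: [0.594, 0.0788, 0.1943]
eef_rot: [[1.0, -0.007, 0.002], [-0.007, -1.0, -0.002], [0.002, 0.002, -1.0]]
wrist_force: [0.0, -0.8, 0.5]
width: 0.0665
```

Request:
drive_tool(
  series=[
    {"hand": 0.7,"x": 0,"y": 0,"z": 0,"roll": 0},
    {"hand": 0.7,"x": 0,"y": 0,"z": 0,"roll": 0},
  ],
)

```text
time_s: 19.7
ee_pos: [0.5934, 0.0819, 0.193]
eef_rot: [[1.0, -0.005, -0.0], [-0.005, -1.0, 0.0], [-0.0, -0.0, -1.0]]
wrist_force: [-0.5, 1.3, -0.1]
width: 0.0667
```

```bash
python3 wb.py w17;python3 - <<'E'
from h import *
d=np.load('/tmp/w.npy',allow_pickle=True).item()
hsv=cv2.cvtColor(d['image'],cv2.COLOR_BGR2HSV);C=cloud(d)
m=((hsv[...,0]>18)&(hsv[...,0]<42)&(hsv[...,1]>25)&(hsv[...,1]<120)&(C[...,2]>.094)&(C[...,2]<.108)).astype(np.uint8)
m=cv2.morphologyEx(m,cv2.MORPH_OPEN,np.ones((3,3)))
c=max(cv2.findContours(m,cv2.RETR_EXTERNAL,cv2.CHAIN_APPROX_NONE)[0],key=cv2.contourArea).reshape(-1,2)
print(c.min(0),c.max(0),cv2.minAreaRect((onplane(d,c,.1)[:,:2]*1000).astype(np.float32)),np.median(C[m>0][:,2]))
P=C[m>0];k=np.linalg.lstsq(np.c_[P[:,:2],np.ones(len(P))],P[:,2],rcond=None)[0];print(k)
d=grab('scene');cv2.imwrite('pics/s17.png',cv2.resize(d['image'][130:260,280:420],None,fx=5,fy=4,interpolation=cv2.INTER_CUBIC))
E
```

```text
19.75 [0.5934 0.0822 0.1928] [[1.0, -0.005, -0.0], [-0.005, -1.0, 0.0], [-0.0, -0.0, -1.0]] -0.27 [4.79360452e-02 2.73738773e-02 1.78940841e+00 3.94836123e-04
 1.32509492e+00 5.25965170e-02]
[297  82] [347 192] ((592.7610473632812, 130.91152954101562), (88.88994598388672, 39.94501495361328), 89.68987274169922) 0.10004756346119187
[8.43629698e-04 2.71743428e-05 9.95324517e-02]
```

View pics/w17.png

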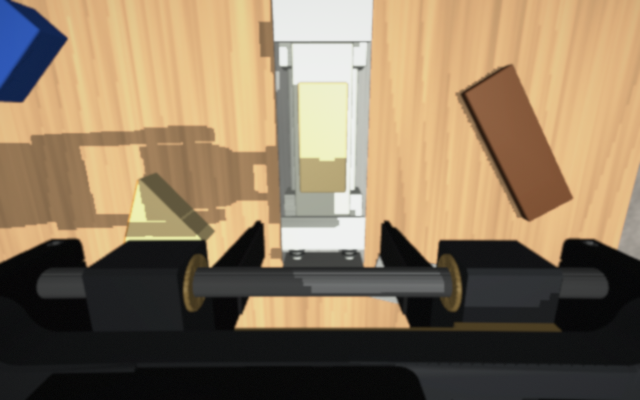

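View pics/s17.png

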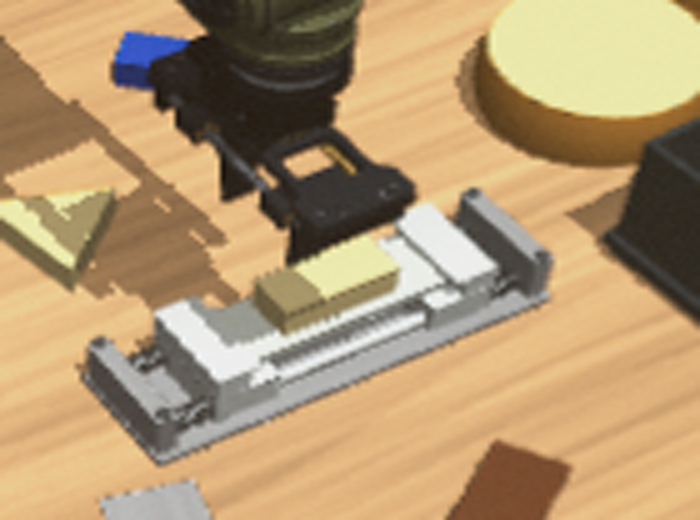

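The block lies flat on the board (297–347, 82–192), centre (0.5928, 0.1309), top at 100 mm, yaw −0.3°. One last check is its position against both lips.

```bash
python3 - <<'E'
from h import *
d=np.load('/tmp/w.npy',allow_pickle=True).item()
g=cv2.cvtColor(d['image'],cv2.COLOR_BGR2GRAY).astype(int)
print(g[36:50,320].tolist(),g[205:225,330].tolist())
print(onplane(d,[[320,42],[320,216]],.076).round(4).tolist())
C=cloud(d);P=C[48:76,300:345].reshape(-1,3);print('board z +y end',np.median(P[:,2]));P=C[196:213,300:345].reshape(-1,3);print('-y end',np.median(P[:,2]))
print(sense()['wrist_force'],sense()['time_s'])
order.job_done()
E
```

```text
[237, 237, 237, 235, 220, 169, 152, 188, 224, 235, 237, 237, 238, 238] [165, 165, 165, 165, 165, 165, 165, 165, 164, 160, 145, 128, 137, 158, 166, 166, 166, 167, 168, 169]
[[0.5915, 0.2084, 0.076], [0.5904, 0.0567, 0.076]]
board z +y end 0.06394308604156404
-y end 0.06402640126975129
[ 0.6500031  -0.35725162  0.27568207] 19.8
the job is handed in; nothing more can be done
```

I fitted the 170 mm white board into the holder and laid the rectangular yellow block on its middle, lengthwise. The job was handed in at 19.8 s, within the 53 s limit.

**Board:** I tilted it against the +y jaw's top, slid its −y end under that jaw's lip and pushed the jaw out. Then I lowered the +y end onto its ledge and let both jaws take the board before releasing it. Its top measures 63.9 mm and 64.0 mm at the two ends (64 expected). The lip edges are at y = 0.208 and 0.057, so the board is centred at about y = 0.1325.

**Block:** It lies flat with its top at 100 mm and its yaw is −0.3°, the same as the holder's. Its centre is at (0.593, 0.131), 1–2 mm from the board's middle along its length, which is about what the cameras can resolve.

**Disagreement:** The first overhead-camera estimate of the holder was about 3 mm off in y from the wrist camera. I used the wrist camera, and the board fitted accordingly. At hand-in the gripper was clear and I had moved nothing else. I saw nothing else disturbed in the last pictures, but I didn't take a final view of the whole table.

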